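Plug relays into carriers and clamp the file in the test rack

ROBOT

A 6-joint arm with a two-finger parallel gripper is mounted at the origin on the work surface. World frame = base frame: x ahead of the robot, y to its left, z up, the work surface at z = 0. Lengths are in m, angles in rad, forces in N, time in s.
With the tool pointing down it reaches from about 0.35 to 0.975 m from the base axis. Payload 4.9 kg.
Tool frame: the origin (TCP) lies between the finger pads; the fingertips stand 25 mm ahead of it and the grasp point (between the pads) lies 6 mm ahead of it (manip.tcp_to_tips is the z of the fingertips in the tool frame, in m); z points along the fingers, y is the line along which they close (so a half turn about z gives the same grasp; the last joint's range is limited). The gripper opens to 85 mm and grips with 20 to 120 N. Pads are 22 mm wide; open, the fingers measure 114 mm over their backs; the gripper's body (76 mm by 85 mm) begins 54 mm behind the grasp point. The pads swing forward as they close: fully open they stand 13 mm farther back than shut.
Start: joints at [-1.342, 0.053, 1.613, -0, 1.476, -0.119], TCP at [0.213, -0.588, 0.256] pointing down, gripper open.
Joint ranges: [-3.01, 3.01], [-1.01, 2.22], [0.06, 2.58], [-1.02, 4.17], [0.09, 2.62], [-3.14, 3.14]. Speed limits (rad/s): [2.57, 2.57, 3.14, 3.14, 3.14, 3.14].

INTERFACE

Orientations are given as a unit quaternion [w, x, y, z].
In Python, from plant import manip gives the robot as it stands. The module is installed in compiled form; this text tells all that it offers.
- The arm moves only by the tool arm_command, never from a script. Its argument "moves" is a list of rows, each a list of 3 entries, a list of its own where there are three numbers: the opening, from -1 (shut) to 1 (fully open), then the shift along the tool's x, y, z in units of 0.15 m (1.0 is 0.15 m), then the turn about the tool's z in units of 2 pi rad (1.0 is 2 pi rad). A call has 1 to 20 rows; each row is the pose to reach, as a shift and turn from the pose commanded when the call began, along the tool's axes at that moment, turning the shorter way round; what a row does not reach only later rows make up. A row lasts 1/12 s, in which the tool goes at most 41.7 mm and 7.16 degrees, less where a joint would pass 70% of its speed; a pose out of reach is approached as far as the arm can. A call with a number of a shift or a turn outside -1 to 1 is refused whole. A call with a gripper value outside its range is refused whole. The fingers move at their own pace and stop on an object; the grip force is fixed at half the most. Time passes only in rows, so rows that repeat a pose let the fingers close. It gives the time, the measured TCP pose, the force, the opening and the grip force at its end, in the units of the state.
- manip.state(): the state, without advancing time (a new reading comes with each control period).
- manip.grab_frame(name): name is "scene" or "top" or "wrist"; returns a dict with "frame" (420x560x3 uint8, red, green, blue), "fx", "fy", "cx", "cy" (pixels), "R" (3x3) and "t" (3): a world point X has camera coordinates R X + t. Camera axes: x right, y down, z forward; pixel columns grow to the right and rows downward; lengths in m; the calibration is good to about 2 mm. A picture is of the moment at which its call begins. There is no depth.
- manip.job_done(): hands the job in; it is judged then, once.
Trained networks look in a picture, given as the dict that the camera call returned (one of the last four; its "shot" number tells which), for a name from the list of things; names that differ only in an ending like _2 or _b are one class to them, and where a whole thing is asked for, a point or a joint stands for the part that bears it (a point fixed in the world has none). Each returns a list of dicts, best first, with "confidence" (0 to 1); they miss things now and then, are a little off and sometimes report something else, mostly with a low value. They report only what shows in the picture. A call takes as long as a camera call.
- manip.search_frame(picture, target): "extent" ([left, top, right, bottom] in pixels, round what is visible of it).
The state is a dict: "time": time; "joint_pos": joint angles; "joint_vel": joint speeds; "joint_efforts": joint torques, N m; "tool_pos": TCP position; "tool_rot": TCP orientation; "contact_force": force on the tool from outside, world axes, zero at the start; "ft_torque": the same for the moment, N m; "gripper_width": opening from 0.0 (shut) to 1.0 (fully open); "grasp_force": force on a finger pad.
Only numpy, scipy, OpenCV 4.12 (cv2) and the standard library are available. Lean on these libraries where they do the work, as an engineer would, in place of code of your own. Each camera call takes 0.05 s, during which the arm holds its last target. There are 200 camera calls.

TASK

First, on the bench, plug every relay fully home into the carrier with the rim of its own colour. Once all are plugged in, load these carriers, each with its relay, into the channel of the test rack in single file, in any order, pushed up against one another and against the stop, and then slide the clamp up until it bears on the last one so that the file is tight. Leave carriers that have no relay out of the rack, and do not disturb the spool, the multimeter and the screwdriver.

Things in the scene. Friction and masses are not known exactly. Their poses are not given: they have to be found in the camera images.
- relay_red: red plug-in relay, an upright block 30 x 30 mm and 48 mm tall with a dark label on top; may be absent. Origin: centre of its underside; z up, x and y square to its sides.
- carrier_red: black square carrier with a red sloping rim, 46 x 46 mm, 23.5 mm tall, with a square pocket 35 x 35 mm open at the top whose floor is 6 mm above the underside (walls 5.5 mm thick; the rim slopes, widening the mouth to 44 mm over the top 4.5 mm). Any quarter turn fits. Always present. Origin: centre of its underside; z up, x and y square to its sides.
- relay_blue: blue plug-in relay, an upright block 30 x 30 mm and 48 mm tall with a dark label on top; may be absent. Origin: centre of its underside; z up, x and y square to its sides.
- carrier_blue: black square carrier with a blue sloping rim, 46 x 46 mm, 23.5 mm tall, with a square pocket 35 x 35 mm open at the top whose floor is 6 mm above the underside (walls 5.5 mm thick; the rim slopes, widening the mouth to 44 mm over the top 4.5 mm). Any quarter turn fits. Always present. Origin: centre of its underside; z up, x and y square to its sides.
- relay_yellow: yellow plug-in relay, an upright block 30 x 30 mm and 48 mm tall with a dark label on top; may be absent. Origin: centre of its underside; z up, x and y square to its sides.
- carrier_yellow: black square carrier with a yellow sloping rim, 46 x 46 mm, 23.5 mm tall, with a square pocket 35 x 35 mm open at the top whose floor is 6 mm above the underside (walls 5.5 mm thick; the rim slopes, widening the mouth to 44 mm over the top 4.5 mm). Any quarter turn fits. Always present. Origin: centre of its underside; z up, x and y square to its sides.
- relay_white: white plug-in relay, an upright block 30 x 30 mm and 48 mm tall with a dark label on top; may be absent. Origin: centre of its underside; z up, x and y square to its sides.
- carrier_white: black square carrier with a white sloping rim, 46 x 46 mm, 23.5 mm tall, with a square pocket 35 x 35 mm open at the top whose floor is 6 mm above the underside (walls 5.5 mm thick; the rim slopes, widening the mouth to 44 mm over the top 4.5 mm). Any quarter turn fits. Always present. Origin: centre of its underside; z up, x and y square to its sides.
- rack: fixed aluminium test rack: a straight channel along its own y axis, 51 mm wide between two guide walls (each 10 mm thick, tops 15 mm above the bench, inner top edges bevelled by 3 mm), floor 8 mm above the bench, reaching from y = -275 to +165 mm. Carriers go in from above. Origin: on the channel's centre line at bench height; its x axis points across the channel, away from the robot.
- stop: dark steel stop block, 50 mm across, 20 mm along the channel, 30 mm tall, screwed down on the channel floor near its +y end, at a different place each time. Origin: centre of its underside; axes as the rack's.
- stop_face (a point): centre of the stop's face that looks down the channel (-y), 12 mm above the channel floor; axes as the rack's
- clamp (a joint): travel of the sliding clamp along the channel, 0 to 0.255 m, growing towards the stop (+y of the rack). Stiff friction of about 2.5 N: it stays where it is left. It starts near 0, open. It cannot be lifted out.
- clamp_front (a point): centre of the clamp's front face, which comes to bear on the last carrier; 12 mm above the channel floor. The clamp is a steel block 46 mm across, 60 mm along the channel, 22 mm tall from the channel floor.
- clamp_grip (a point): middle of the clamp's upright orange grip rib: 12 mm thick along the channel, 32 mm across, standing 34 mm above the block, from 30 to 64 mm above the bench; this point is 50 mm above the bench and 52 mm behind the clamp's front face
- spool: bystander: solder spool, 54 mm across, 54 mm tall, standing; origin at the centre of its underside
- meter: bystander: yellow multimeter lying flat, 85 x 150 x 34 mm, long along its y; origin at the centre of its underside
- driver: bystander: screwdriver 170 mm long lying flat beyond the rack

How it is judged:
On the way, in this order (a step that is already met when the one before it is completed fails the run):
1. every relay is home in the carrier of its colour, with these carriers still standing outside the rack (horizontal distance between relay_red and carrier_red below 0.006 m and z of relay_red in the frame of carrier_red between 0.002 and 0.0095 m and angle between each of relay_red, relay_blue, relay_yellow, relay_white's own z axis and vertical below 0.1 rad and horizontal distance between relay_blue and carrier_blue below 0.006 m and z of relay_blue in the frame of carrier_blue between 0.002 and 0.0095 m and horizontal distance between relay_yellow and carrier_yellow below 0.006 m and z of relay_yellow in the frame of carrier_yellow between 0.002 and 0.0095 m and horizontal distance between relay_white and carrier_white below 0.006 m and z of relay_white in the frame of carrier_white between 0.002 and 0.0095 m and height (world z) of each of relay_red, relay_blue, relay_yellow, relay_white below 0.0105 m), for 0.2 s.
2. all relays stand with their carriers in the rack's channel, between clamp and stop (horizontal distance between relay_red and carrier_red below 0.006 m and z of relay_red in the frame of carrier_red between 0.002 and 0.0095 m and angle between each of relay_red, relay_blue, relay_yellow, relay_white, relay_red, relay_blue, relay_yellow, relay_white's own z axis and vertical below 0.1 rad and horizontal distance between relay_blue and carrier_blue below 0.006 m and z of relay_blue in the frame of carrier_blue between 0.002 and 0.0095 m and horizontal distance between relay_yellow and carrier_yellow below 0.006 m and z of relay_yellow in the frame of carrier_yellow between 0.002 and 0.0095 m and horizontal distance between relay_white and carrier_white below 0.006 m and z of relay_white in the frame of carrier_white between 0.002 and 0.0095 m and x of relay_red in the frame of rack between -0.007 and 0.007 m and z of relay_red in the frame of rack between 0.01 and 0.018 m and y of relay_red in the frame of stop_face between -0.31 and -0.015 m and x of relay_blue in the frame of rack between -0.007 and 0.007 m and z of relay_blue in the frame of rack between 0.01 and 0.018 m and y of relay_blue in the frame of stop_face between -0.31 and -0.015 m and x of relay_yellow in the frame of rack between -0.007 and 0.007 m and z of relay_yellow in the frame of rack between 0.01 and 0.018 m and y of relay_yellow in the frame of stop_face between -0.31 and -0.015 m and x of relay_white in the frame of rack between -0.007 and 0.007 m and z of relay_white in the frame of rack between 0.01 and 0.018 m and y of relay_white in the frame of stop_face between -0.31 and -0.015 m), for 0.2 s.
At the end, for the whole second after the job is handed in: Relays home in their carriers (centred 6 mm, down 3.5 mm, upright); these carriers flat on the channel floor in file, the first within 4 mm of the stop, gaps under about 3 mm; clamp front within about 3 mm of the last; carriers without a relay outside the rack; all at rest (all of step 2 and (y of relay_red in the frame of stop_face between -0.031 and -0.016 m or y of relay_red in the frame of stop_face between -0.08 and -0.062 m or y of relay_red in the frame of stop_face between -0.129 and -0.108 m or y of relay_red in the frame of stop_face between -0.178 and -0.154 m) and (y of relay_blue in the frame of stop_face between -0.031 and -0.016 m or y of relay_blue in the frame of stop_face between -0.08 and -0.062 m or y of relay_blue in the frame of stop_face between -0.129 and -0.108 m or y of relay_blue in the frame of stop_face between -0.178 and -0.154 m) and (y of relay_yellow in the frame of stop_face between -0.031 and -0.016 m or y of relay_yellow in the frame of stop_face between -0.08 and -0.062 m or y of relay_yellow in the frame of stop_face between -0.129 and -0.108 m or y of relay_yellow in the frame of stop_face between -0.178 and -0.154 m) and (y of relay_white in the frame of stop_face between -0.031 and -0.016 m or y of relay_white in the frame of stop_face between -0.08 and -0.062 m or y of relay_white in the frame of stop_face between -0.129 and -0.108 m or y of relay_white in the frame of stop_face between -0.178 and -0.154 m) and ((x of carrier_red in the frame of rack between -0.007 and 0.007 m and z of carrier_red in the frame of rack between 0.004 and 0.012 m and angle between carrier_red's own z axis and vertical below 0.1 rad and y of carrier_red in the frame of stop_face between -0.31 and -0.015 m and y of carrier_red in the frame of stop_face between -0.027 and -0.02 m) or (x of carrier_blue in the frame of rack between -0.007 and 0.007 m and z of carrier_blue in the frame of rack between 0.004 and 0.012 m and angle between carrier_blue's own z axis and vertical below 0.1 rad and y of carrier_blue in the frame of stop_face between -0.31 and -0.015 m and y of carrier_blue in the frame of stop_face between -0.027 and -0.02 m) or (x of carrier_yellow in the frame of rack between -0.007 and 0.007 m and z of carrier_yellow in the frame of rack between 0.004 and 0.012 m and angle between carrier_yellow's own z axis and vertical below 0.1 rad and y of carrier_yellow in the frame of stop_face between -0.31 and -0.015 m and y of carrier_yellow in the frame of stop_face between -0.027 and -0.02 m) or (x of carrier_white in the frame of rack between -0.007 and 0.007 m and z of carrier_white in the frame of rack between 0.004 and 0.012 m and angle between carrier_white's own z axis and vertical below 0.1 rad and y of carrier_white in the frame of stop_face between -0.31 and -0.015 m and y of carrier_white in the frame of stop_face between -0.027 and -0.02 m)) and ((x of carrier_red in the frame of rack between -0.007 and 0.007 m and z of carrier_red in the frame of rack between 0.004 and 0.012 m and angle between carrier_red's own z axis and vertical below 0.1 rad and y of carrier_red in the frame of stop_face between -0.31 and -0.015 m and y of carrier_red in the frame of stop_face between -0.076 and -0.066 m) or (x of carrier_blue in the frame of rack between -0.007 and 0.007 m and z of carrier_blue in the frame of rack between 0.004 and 0.012 m and angle between carrier_blue's own z axis and vertical below 0.1 rad and y of carrier_blue in the frame of stop_face between -0.31 and -0.015 m and y of carrier_blue in the frame of stop_face between -0.076 and -0.066 m) or (x of carrier_yellow in the frame of rack between -0.007 and 0.007 m and z of carrier_yellow in the frame of rack between 0.004 and 0.012 m and angle between carrier_yellow's own z axis and vertical below 0.1 rad and y of carrier_yellow in the frame of stop_face between -0.31 and -0.015 m and y of carrier_yellow in the frame of stop_face between -0.076 and -0.066 m) or (x of carrier_white in the frame of rack between -0.007 and 0.007 m and z of carrier_white in the frame of rack between 0.004 and 0.012 m and angle between carrier_white's own z axis and vertical below 0.1 rad and y of carrier_white in the frame of stop_face between -0.31 and -0.015 m and y of carrier_white in the frame of stop_face between -0.076 and -0.066 m)) and ((x of carrier_red in the frame of rack between -0.007 and 0.007 m and z of carrier_red in the frame of rack between 0.004 and 0.012 m and angle between carrier_red's own z axis and vertical below 0.1 rad and y of carrier_red in the frame of stop_face between -0.31 and -0.015 m and y of carrier_red in the frame of stop_face between -0.125 and -0.112 m) or (x of carrier_blue in the frame of rack between -0.007 and 0.007 m and z of carrier_blue in the frame of rack between 0.004 and 0.012 m and angle between carrier_blue's own z axis and vertical below 0.1 rad and y of carrier_blue in the frame of stop_face between -0.31 and -0.015 m and y of carrier_blue in the frame of stop_face between -0.125 and -0.112 m) or (x of carrier_yellow in the frame of rack between -0.007 and 0.007 m and z of carrier_yellow in the frame of rack between 0.004 and 0.012 m and angle between carrier_yellow's own z axis and vertical below 0.1 rad and y of carrier_yellow in the frame of stop_face between -0.31 and -0.015 m and y of carrier_yellow in the frame of stop_face between -0.125 and -0.112 m) or (x of carrier_white in the frame of rack between -0.007 and 0.007 m and z of carrier_white in the frame of rack between 0.004 and 0.012 m and angle between carrier_white's own z axis and vertical below 0.1 rad and y of carrier_white in the frame of stop_face between -0.31 and -0.015 m and y of carrier_white in the frame of stop_face between -0.125 and -0.112 m)) and (y of clamp_front in the frame of stop_face between -0.15 and -0.134 m or (y of clamp_front in the frame of stop_face between -0.199 and -0.18 m and ((x of carrier_red in the frame of rack between -0.007 and 0.007 m and z of carrier_red in the frame of rack between 0.004 and 0.012 m and angle between carrier_red's own z axis and vertical below 0.1 rad and y of carrier_red in the frame of stop_face between -0.31 and -0.015 m and y of carrier_red in the frame of stop_face between -0.174 and -0.158 m) or (x of carrier_blue in the frame of rack between -0.007 and 0.007 m and z of carrier_blue in the frame of rack between 0.004 and 0.012 m and angle between carrier_blue's own z axis and vertical below 0.1 rad and y of carrier_blue in the frame of stop_face between -0.31 and -0.015 m and y of carrier_blue in the frame of stop_face between -0.174 and -0.158 m) or (x of carrier_yellow in the frame of rack between -0.007 and 0.007 m and z of carrier_yellow in the frame of rack between 0.004 and 0.012 m and angle between carrier_yellow's own z axis and vertical below 0.1 rad and y of carrier_yellow in the frame of stop_face between -0.31 and -0.015 m and y of carrier_yellow in the frame of stop_face between -0.174 and -0.158 m) or (x of carrier_white in the frame of rack between -0.007 and 0.007 m and z of carrier_white in the frame of rack between 0.004 and 0.012 m and angle between carrier_white's own z axis and vertical below 0.1 rad and y of carrier_white in the frame of stop_face between -0.31 and -0.015 m and y of carrier_white in the frame of stop_face between -0.174 and -0.158 m)))) and ((x of carrier_red in the frame of rack below -0.03 m or x of carrier_red in the frame of rack above 0.03 m or height (world z) of carrier_red below 0.004 m or y of carrier_red in the frame of rack below -0.29 m or y of carrier_red in the frame of rack above 0.18 m) or (horizontal distance between relay_red and carrier_red below 0.006 m and z of relay_red in the frame of carrier_red between 0.002 and 0.0095 m and angle between relay_red's own z axis and vertical below 0.1 rad)) and ((x of carrier_blue in the frame of rack below -0.03 m or x of carrier_blue in the frame of rack above 0.03 m or height (world z) of carrier_blue below 0.004 m or y of carrier_blue in the frame of rack below -0.29 m or y of carrier_blue in the frame of rack above 0.18 m) or (horizontal distance between relay_blue and carrier_blue below 0.006 m and z of relay_blue in the frame of carrier_blue between 0.002 and 0.0095 m and angle between relay_blue's own z axis and vertical below 0.1 rad)) and ((x of carrier_yellow in the frame of rack below -0.03 m or x of carrier_yellow in the frame of rack above 0.03 m or height (world z) of carrier_yellow below 0.004 m or y of carrier_yellow in the frame of rack below -0.29 m or y of carrier_yellow in the frame of rack above 0.18 m) or (horizontal distance between relay_yellow and carrier_yellow below 0.006 m and z of relay_yellow in the frame of carrier_yellow between 0.002 and 0.0095 m and angle between relay_yellow's own z axis and vertical below 0.1 rad)) and ((x of carrier_white in the frame of rack below -0.03 m or x of carrier_white in the frame of rack above 0.03 m or height (world z) of carrier_white below 0.004 m or y of carrier_white in the frame of rack below -0.29 m or y of carrier_white in the frame of rack above 0.18 m) or (horizontal distance between relay_white and carrier_white below 0.006 m and z of relay_white in the frame of carrier_white between 0.002 and 0.0095 m and angle between relay_white's own z axis and vertical below 0.1 rad)) and linear speed of each of relay_red, relay_blue, relay_yellow, relay_white below 0.02 m/s); the robot touches nothing.
It fails at once if the spool is disturbed (moved over 30 mm) (distance of spool from where it was at the start of the episode above 0.03 m).
It fails at once if the multimeter is disturbed (moved over 30 mm) (distance of meter from where it was at the start of the episode above 0.03 m).
It fails at once if the screwdriver is disturbed (moved over 30 mm) (distance of driver from where it was at the start of the episode above 0.03 m).
Of relay_red, relay_blue, relay_yellow, relay_white only 3 to 4 are there at a start; the rules pass over those that are not, and their reading is None.
At some moment in a run one of carrier_red, carrier_blue, carrier_yellow, carrier_white may be knocked a few centimetres aside while the robot is not near it.
It also fails if it takes over 210 s, if anything falls off the work surface, if the arm or the gripper's body presses on something with over 40 N, if the wrist force passes 120 N, or if a joint passes its speed limit or range.

## Working session

There is one attempt and no reset: what is moved stays moved. The work goes in short steps, Python scripts to look and compute and a tool call to move; the robot and the scene stay as the last step left them, time stands still between calls to the robot, and variables do not carry over. Pictures are saved under pics/ and viewed, at most 14 in all, crops included, and the job is handed in when it is done.

Besides the shell and the picture viewer there is one more tool, called after ">>>" as name(argument=value, ...), one argument or row to a line, values as JSON. arm_command: Moves the arm, as the interface text tells. Shifts and turns lie within -1 to 1; 1 stands for 0.15 m of shift or 2 pi rad of turn. Its arguments: {"type":"object","properties":{"moves":{"type":"array"}},"required":["moves"]}

```bash
mkdir -p pics
python3 - <<'E'
from plant import manip
import cv2,numpy as np
s=manip.state();print({k:np.round(v,3).tolist() for k,v in s.items()})
for n in("scene","top"):
    f=manip.grab_frame(n);cv2.imwrite(f"pics/{n}0.png",f["frame"][:,:,::-1])
    print(n,f["fx"],f["cx"],f["cy"],np.round(f["R"],3).tolist(),np.round(f["t"],3).tolist())
    for c in("red","blue","yellow","white"):
        for k in("relay_","carrier_"):
            print(k+c,[(np.round(d["extent"]).tolist(),round(d["confidence"],2)) for d in manip.search_frame(f,k+c)[:2]])
    for k in("stop","clamp","rack","spool","meter","driver"): print(k,[(np.round(d["extent"]).tolist(),round(d["confidence"],2)) for d in manip.search_frame(f,k)[:1]])
E
```

```text
{'time': 0.0, 'joint_pos': [-1.342, 0.053, 1.614, -0.0, 1.476, -0.119], 'joint_vel': [0.001, -0.001, 0.001, -0.001, -0.0, 0.0], 'joint_efforts': [0.0, -39.368, -37.018, -0.0, 0.007, 0.0], 'tool_pos': [0.213, -0.587, 0.255], 'tool_rot': [-0.001, 0.985, 0.173, -0.0], 'contact_force': [-0.034, -0.576, 0.246], 'ft_torque': [0.042, -0.004, 0.007], 'grasp_force': 0.0, 'gripper_width': 0.999}
scene 499.5544542056102 284.9188983839175 211.5939433108609 [[-0.741, 0.672, 0.016], [0.507, 0.575, -0.642], [-0.441, -0.467, -0.766]] [0.452, -0.278, 1.453]
relay_red [([381.0, 208.0, 403.0, 232.0], 0.81)]
carrier_red [([338.0, 216.0, 366.0, 242.0], 0.78)]
relay_blue [([341.0, 177.0, 356.0, 194.0], 0.82)]
carrier_blue [([230.0, 130.0, 250.0, 150.0], 0.73), ([171.0, 129.0, 197.0, 157.0], 0.65)]
relay_yellow [([277.0, 131.0, 292.0, 153.0], 0.81)]
carrier_yellow [([284.0, 175.0, 304.0, 198.0], 0.83)]
relay_white [([437.0, 255.0, 463.0, 284.0], 0.83), ([204.0, 165.0, 240.0, 198.0], 0.72)]
carrier_white [([378.0, 250.0, 411.0, 276.0], 0.84)]
stop [([338.0, 216.0, 366.0, 241.0], 0.67)]
clamp [([205.0, 166.0
[... 338 characters left out ...]
.005, 0.599, 1.278]
relay_red []
carrier_red [([233.0, 223.0, 252.0, 242.0], 0.64)]
relay_blue [([270.0, 261.0, 279.0, 274.0], 0.52)]
carrier_blue [([374.0, 226.0, 399.0, 248.0], 0.66), ([220.0, 256.0, 231.0, 275.0], 0.38)]
relay_yellow [([347.0, 257.0, 360.0, 273.0], 0.56)]
carrier_yellow [([296.0, 222.0, 321.0, 243.0], 0.79)]
relay_white [([154.0, 254.0, 170.0, 265.0], 0.7)]
carrier_white [([191.0, 228.0, 210.0, 246.0], 0.62)]
stop [([214.0, 173.0, 368.0, 206.0], 0.52)]
clamp [([273.0, 113.0, 279.0, 172.0], 0.71)]
rack [([213.0, 173.0, 366.0, 209.0], 0.83)]
spool [([398.0, 184.0, 423.0, 202.0], 0.66)]
meter [([111.0, 167.0, 158.0, 221.0], 0.62)]
driver [([275.0, 113.0, 281.0, 153.0], 0.8)]
```

Run:
```python
import cv2
a=cv2.imread("pics/scene0.png");b=cv2.imread("pics/top0.png")
cv2.imwrite("pics/s0c.png",cv2.resize(a[110:410,150:500],None,fx=2,fy=2,interpolation=3)[:600])
cv2.imwrite("pics/t0c.png",cv2.resize(b[100:300,100:440],None,fx=2.35,fy=2.35,interpolation=3))
```

```text
(no output)
```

View pics/s0c.png

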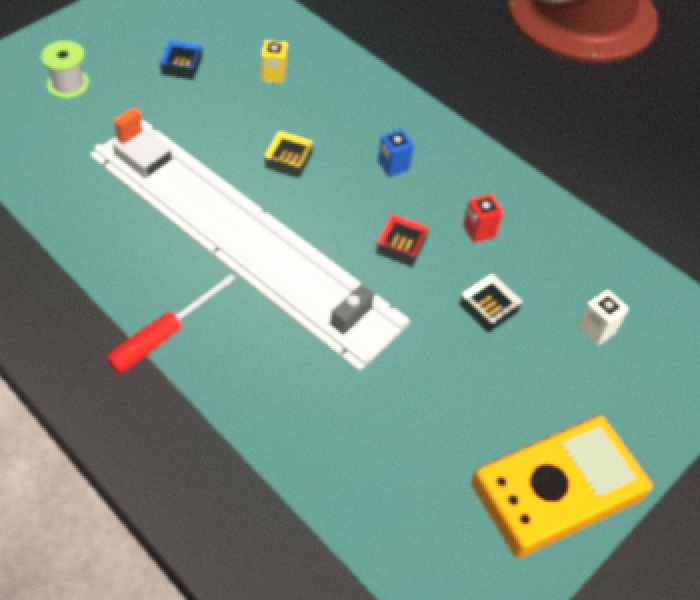

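View pics/t0c.png

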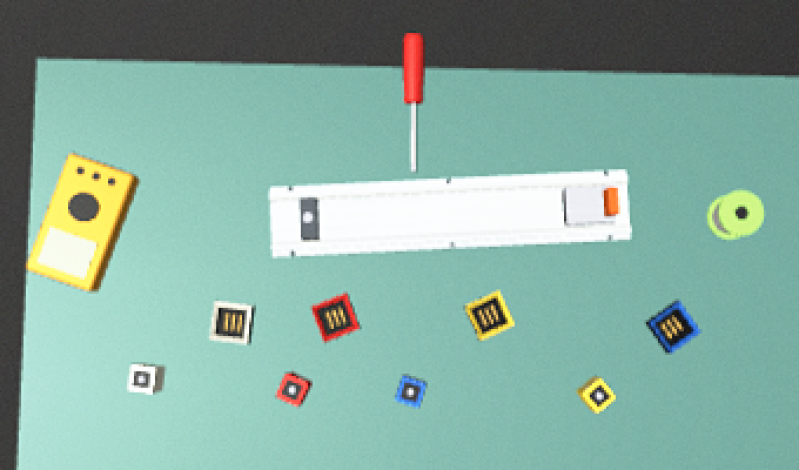

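```bash
cat > h.py <<'E'
from plant import manip
import cv2,numpy as np
from scipy.optimize import minimize
C=("red","blue","yellow","white")
def proj(f,P):
    q=np.atleast_2d(P)@f["R"].T+f["t"]
    return np.c_[f["fx"]*q[:,0]/q[:,2]+f["cx"],f["fy"]*q[:,1]/q[:,2]+f["cy"]]
def back(f,uv,z):
    d=np.c_[(np.atleast_2d(uv)-[f["cx"],f["cy"]])/[f["fx"],f["fy"]],np.ones(len(np.atleast_2d(uv)))]@f["R"]
    o=-f["R"].T@f["t"]; return o+d*((z-o[2])/d[:,2])[:,None]
def mask(f,c):
    h,s,v=cv2.split(cv2.cvtColor(f["frame"],cv2.COLOR_RGB2HSV))
    m={"red":((h<8)|(h>172))&(s>130)&(v>90),"blue":(h>100)&(h<128)&(s>110)&(v>60),
       "yellow":(h>20)&(h<36)&(s>120)&(v>110),"white":(s<45)&(v>140)}[c]
    return m.astype(np.uint8)
def corners(x,y,a,k,z0=0):
    w,zs=(.015,(0,.048)) if k=="relay" else (.023,(.0195,.0235)) 
    r=np.array([[np.cos(a),-np.sin(a)],[np.sin(a),np.cos(a)]])
    q=np.array([[1,1],[-1,1],[-1,-1],[1,-1]])*w@r.T+[x,y]
    return np.vstack([np.c_[q,np.full(4,z+z0)] for z in zs])
def fit(f,k,c,xy,z0=0,rad=.05,verbose=0):
    """fit pose of k,c near xy; returns x,y,yaw(mod 90deg),iou"""
    m=mask(f,c); uv=proj(f,[*xy,.03+z0])[0]
    px=f["fx"]*rad/(f["R"][2]@[*xy,.03]+f["t"][2])
    roi=np.zeros_like(m);cv2.circle(roi,tuple(int(v) for v in uv),int(px),1,-1);m=m*roi
    n,l,st,ce=cv2.connectedComponentsWithStats(cv2.morphologyEx(m,cv2.MORPH_CLOSE,np.ones((3,3))),connectivity=8)
    if n<2:return None
    H,W=m.shape; keep=[i for i in range(1,n) if st[i,4]>10]
    if not keep:return None
    i=max(keep,key=lambda i:st[i,4])
    hull=cv2.convexHull(np.argwhere(l==i)[:,::-1].astype(np.float32))[:,0]
    S=4 if hull.ptp(0).max()<60 else 2
    if hasattr(hull,"ptp"):pass
    o=hull.min(0)-10; sz=((hull.max(0)-o+10)*S).astype(int)
    def fill(p):
        im=np.zeros((sz[1],sz[0]),np.uint8)
        cv2.fillConvexPoly(im,np.round(((p-o+.0)*S+S/2)*16).astype(np.int32),1,shift=4,lineType=8);return im
    # pixel mask grown by half a pixel
    t=np.vstack([hull+d for d in ([.5,.5],[.5,-.5],[-.5,.5],[-.5,-.5])]).astype(np.float32)
    T=fill(cv2.convexHull(t)[:,0])
    def cost(p):
        P=fill(cv2.convexHull(proj(f,corners(*p,k,z0)).astype(np.float32))[:,0])
        return 1-np.count_nonzero(P&T)/np.count_nonzero(P|T)
    g=back(f,hull.mean(0)[None],.024+z0)[0]
    best=min((minimize(cost,[g[0],g[1],a],method="Nelder-Mead",options=dict(initial_simplex=np.array([[g[0],g[1],a],[g[0]+.006,g[1],a],[g[0],g[1]+.006,a],[g[0],g[1],a+.25]]),xatol=1e-5,fatol=1e-5)) for a in(0,.4,.8,1.2)),key=lambda r:r.fun)
    x,y,a=best.x; a=(a+np.pi/4)%(np.pi/2)-np.pi/4
    return np.round([x,y,a,1-best.fun],4)
def yaw():
    w,x,y,z=manip.state()["tool_rot"]; return np.arctan2(2*(x*y+w*z),1-2*(y*y+z*z))
def go(x,y,z,a=None,ref=None):
    """shift/turn in command units; a = wanted finger-closing direction angle modulo 90 deg (mod=pi/2) ."""
    s=manip.state();Y=yaw();d=np.array([x,y,z])-s["tool_pos"]
    tx=np.array([np.cos(Y),np.sin(Y)]);ty=np.array([np.sin(Y),-np.cos(Y)])
    sh=np.array([d[:2]@tx,d[:2]@ty,-d[2]])/.15
    return np.round(sh,3)
def turn(a,mod=np.pi/2):
    """turn units so that tool-x direction = a mod mod (positive turn about down axis lowers the yaw)"""
    d=(a-yaw()+mod/2)%mod-mod/2; return round(-d/2/np.pi,4)
E
sed -i 's/hull.ptp(0).max()/np.ptp(hull,0).max()/; /hasattr(hull/d' h.py
python3 - <<'E'
from h import *
T=dict(red=((224,265),(242,232)),blue=((274,266),(386,237)),yellow=((353,268),(308,233)),white=((161,260),(199,237)))
ft=manip.grab_frame("top");fs=manip.grab_frame("scene");fw=manip.grab_frame("wrist")
for c in C:
  for k,p in zip(("relay","carrier"),T[c]):
    g=back(ft,[p],.03)[0]
    print(k,c,np.round(g,3),"top",fit(ft,k,c,g[:2]),"scene",fit(fs,k,c,g[:2]))
cv2.imwrite("pics/w0.png",fw["frame"][:,:,::-1])
print(fw["fx"],np.round(fw["R"],3).tolist(),np.round(-fw["R"].T@fw["t"],3),manip.tcp_to_tips)
# rack corners/stop/clamp in top crop px -> full
def cp(u,v):return [100+u/2.35,100+v/2.35]
for n,(u,v),z in [("rackTL",(271,188),.015),("TR",(628,170),.015),("BR",(630,238),.015),("BL",(273,257),.015),("stop",(319,218),.038),("clampfront",(564,205),.030),("spool",(742,213),.054),("rib",(610,202),.064)]:
  print(n,np.round(back(ft,[cp(u,v)],z)[0],3))
E
```

```text
relay red [0.426 0.168 0.03 ] top [ 0.4248  0.167  -0.4193  0.9253] scene [ 0.4245  0.1653 -0.6279  0.9359]
carrier red [0.519 0.12  0.03 ] top [0.5119 0.1193 0.3592 0.9367] scene [0.5134 0.1203 0.392  0.9365]
relay blue [0.426 0.028 0.03 ] top [ 0.4249  0.0273 -0.2661  0.8862] scene [ 0.425   0.0259 -0.3137  0.9609]
carrier blue [ 0.514 -0.287  0.03 ] top [ 0.5098 -0.2903  0.6169  0.8675] scene [ 0.5098 -0.292   0.638   0.864 ]
relay yellow [ 0.425 -0.194  0.03 ] top [ 0.4258 -0.1965  0.7412  0.9324] scene [ 0.4257 -0.1968  0.7011  0.9544]
carrier yellow [ 0.521 -0.066  0.03 ] top [ 0.5182 -0.0669  0.4503  0.9219] scene [ 0.5197 -0.0675  0.4707  0.9041]
relay white [0.436 0.344 0.03 ] top [ 0.4331  0.3457 -0.1701  0.8707] scene [ 0.4338  0.3419 -0.3155  0.9112]
carrier white [0.503 0.24  0.03 ] top [ 0.5025  0.2455 -0.0435  0.8755] scene [ 0.5025  0.2445 -0.1455  0.8717]
347.00527253883183 [[0.342, -0.94, 0.001], [-0.907, -0.33, 0.262], [-0.246, -0.09, -0.965]] [ 0.275 -0.564  0.374] 0.025
rackTL [0.667 0.202 0.015]
TR [ 0.699 -0.235  0.015]
BR [ 0.616 -0.238  0.015]
BL [0.582 0.197 0.015]
stop [0.629 0.14  0.038]
clampfront [ 0.653 -0.155  0.03 ]
spool [ 0.645 -0.364  0.054]
rib [ 0.653 -0.205  0.064]
```

View pics/w0.png

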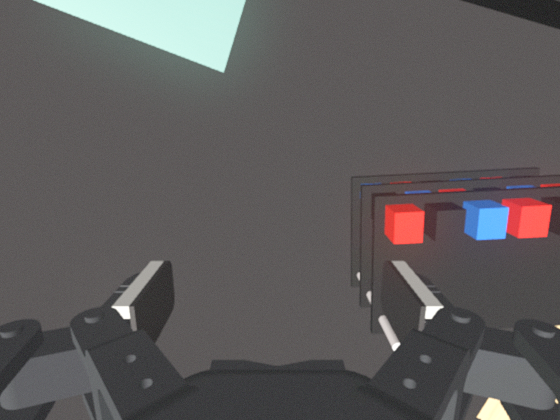

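>>> arm_command(
  moves=[
    [1,[1,-1,0.3],0],
    [1,[1,-1,0.3],0],
    [1,[1,-1,0.3],0],
    [1,[1,-1,0.3],0],
    [1,[1,-1,0.3],0],
    [1,[1,-1,0.3],0],
    [1,[1,-1,0.3],0],
  ],
)

```text
time: 2.23
tool_pos: [0.3036, -0.393, 0.2104]
tool_rot: [-0.001, 0.985, 0.175, -0.0]
contact_force: [0.3, -0.4, 0.2]
gripper_width: 0.999
grasp_force: 0.0
```

>>> arm_command(
  moves=[
    [1,[1,-0.96,0],0],
    [1,[1,-0.96,0],0],
    [1,[1,-0.96,0],0],
    [1,[1,-0.96,0],0],
    [1,[1,-0.96,0],0],
    [1,[1,-0.96,0],0],
    [1,[1,-0.96,0],0],
  ],
)

```text
time: 2.82
tool_pos: [0.3959, -0.2088, 0.2123]
tool_rot: [0.001, 0.985, 0.175, 0.0]
contact_force: [-0.1, -0.3, -0.1]
gripper_width: 0.999
grasp_force: 0.0
```

>>> arm_command(
  moves=[
    [1,[0.22,0,0],-0.06],
    [1,[0.22,0,0],-0.06],
    [1,[0.22,0,0],-0.06],
    [1,[0.22,0,0],-0.06],
    [1,[0.22,0,0],-0.06],
    [1,[0.22,0,0],-0.06],
  ],
)

```text
time: 3.32
tool_pos: [0.4256, -0.1991, 0.2115]
tool_rot: [0.0, 0.936, 0.352, -0.0]
contact_force: [0.6, -0.0, 0.7]
gripper_width: 0.998
grasp_force: 0.0
```

Run:
```python
from h import *
f=manip.grab_frame("wrist");cv2.imwrite("pics/w1.png",f["frame"][:,:,::-1])
s=manip.state();print(s["time"],s["tool_pos"],yaw())
r=fit(f,"relay","yellow",(.4258,-.197));print(r,fit(f,"carrier","yellow",(.519,-.067)))
print(go(r[0],r[1],.048),turn(r[2]))
```

```text
3.3667 [ 0.42556946 -0.19885632  0.21149279] 0.7207837919962762
[ 0.4258 -0.1963  0.7055  0.9572] [ 0.5174 -0.0675  0.4453  0.7328]
[ 0.012 -0.012  1.09 ] 0.0024
```

View pics/w1.png

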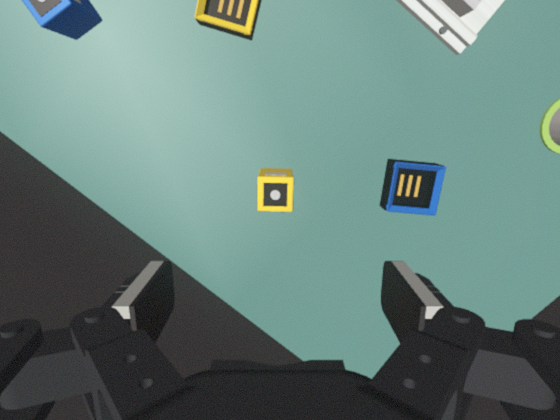

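>>> arm_command(
  moves=[
    [0.5,[0.012,-0.012,1],0.002],
    [0.5,[0.012,-0.012,1],0.002],
    [0.5,[0.012,-0.012,1],0.002],
    [0.5,[0.012,-0.012,1],0.002],
    [0.5,[0.012,-0.012,1],0.002],
    [0.5,[0.012,-0.012,1],0.002],
  ],
)

```text
time: 3.87
tool_pos: [0.425, -0.1949, 0.0604]
tool_rot: [-0.001, 0.938, 0.348, -0.001]
contact_force: [0.3, 0.0, 1.6]
gripper_width: 0.747
grasp_force: 0.0
```

>>> arm_command(
  moves=[
    [0.5,[0,0,0.09],0],
    [0.5,[0,0,0.09],0],
    [-1,[0,0,0.09],0],
    [-1,[0,0,0.09],0],
    [-1,[0,0,0.09],0],
    [-1,[0,0,0.09],0],
    [-1,[0,0,0.09],0],
    [-1,[0,0,0.09],0],
    [-1,[0,0,-0.1],0],
    [-1,[0,0,-0.3],0],
    [-1,[0,0,-0.6],0],
    [-1,[0,0,-0.6],0],
    [-1,[0,0,-0.6],0],
  ],
)

```text
time: 4.95
tool_pos: [0.4281, -0.1964, 0.1554]
tool_rot: [0.003, 0.937, 0.349, 0.002]
contact_force: [-0.6, 0.0, -1.6]
gripper_width: 0.335
grasp_force: 59.7
```

Run:
```python
from h import *
f=manip.grab_frame("wrist")
s=manip.state();print(s["time"],s["tool_pos"],yaw(),s["gripper_width"])
r=fit(f,"carrier","yellow",(.518,-.067));print(r)
print(go(r[0],r[1],.13),turn(r[2]))
```

```text
5.0 [ 0.4266764  -0.19551306  0.15271443] 0.7122670612413433 0.3352266789578632
[ 0.5171 -0.0672  0.454   0.5929]
[ 1.015 -0.253  0.151] 0.0411
```

>>> arm_command(
  moves=[
    [-1,[0.6,-0.25,0],0.041],
    [-1,[0.6,-0.25,0],0.041],
    [-1,[0.6,-0.25,0],0.041],
    [-1,[0.6,-0.25,0],0.041],
    [-1,[0.6,-0.25,0],0.041],
    [-1,[0.6,-0.25,0],0.041],
  ],
)

```text
time: 5.5
tool_pos: [0.4685, -0.1077, 0.1495]
tool_rot: [-0.001, 0.974, 0.226, -0.002]
contact_force: [0.6, -0.3, -0.7]
gripper_width: 0.338
grasp_force: 59.7
```

Run:
```python
from h import *
f=manip.grab_frame("wrist");cv2.imwrite("pics/w2.png",f["frame"][:,:,::-1])
s=manip.state();print(s["time"],s["tool_pos"],yaw(),s["gripper_width"])
r=fit(f,"carrier","yellow",(.518,-.067),rad=.04);print(r)
print(go(r[0],r[1],.054),turn(r[2]))
```

```text
5.55 [ 0.46864686 -0.10814157  0.14986449] 0.4544438681764823 0.33841992006352706
[ 0.5176 -0.067   0.4559  0.9826]
[ 0.414 -0.103  0.639] -0.0002
```

View pics/w2.png

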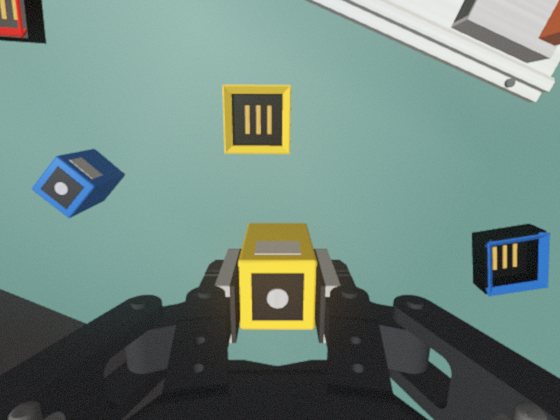

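>>> arm_command(
  moves=[
    [-1,[0.414,-0.103,0.1],0],
    [-1,[0.414,-0.103,0.1],0],
    [-1,[0.414,-0.103,0.1],0],
    [-1,[0.414,-0.103,0.35],0],
    [-1,[0.414,-0.103,0.45],0],
    [-1,[0.414,-0.103,0.52],0],
    [-1,[0.414,-0.103,0.58],0],
    [-1,[0.414,-0.103,0.635],0],
    [-1,[0.414,-0.103,0.635],0],
    [-1,[0.414,-0.103,0.635],0],
  ],
)

```text
time: 6.38
tool_pos: [0.5193, -0.0674, 0.0567]
tool_rot: [0.0, 0.974, 0.225, 0.001]
contact_force: [-0.1, 0.6, 0.5]
gripper_width: 0.339
grasp_force: 60.7
```

Run:
```python
from h import *
f=manip.grab_frame("wrist");fs=manip.grab_frame("scene")
im=np.vstack([f["frame"][150:350,120:440],cv2.resize(fs["frame"][140:210,230:340],(320,200))]);cv2.imwrite("pics/w3.png",im[:,:,::-1])
s=manip.state();print(s["time"],s["tool_pos"],yaw(),s["contact_force"])
```

```text
6.4833 [ 0.51912499 -0.06719045  0.05670827] 0.4542375159168826 [-0.45736416  0.04253723 -1.08580626]
```

View pics/w3.png

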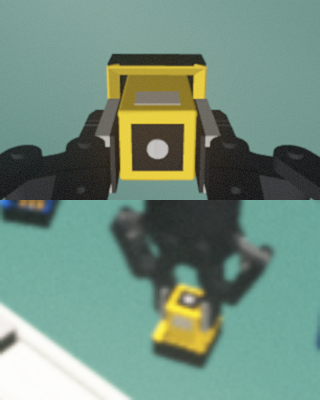

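>>> arm_command(
  moves=[
    [-1,[0,0,0.015],0],
    [0.2,[0,0,0.015],0],
    [0.2,[0,0,0.015],0],
    [0.2,[0,0,0.015],0],
    [0.2,[0,0,0.015],0],
    [0.2,[0,0,-0.2],0],
    [0.2,[0,0,-0.95],0],
    [0.2,[0,0,-0.95],0],
    [0.5,[0,0,-0.95],0],
    [0.5,[0,0,-0.95],0],
  ],
)

```text
time: 7.32
tool_pos: [0.5226, -0.0678, 0.2072]
tool_rot: [0.003, 0.974, 0.225, 0.006]
contact_force: [0.5, -0.2, 0.6]
gripper_width: 0.752
grasp_force: 0.0
```

>>> arm_command(
  moves=[
    [0.5,[-0.29,-0.83,0],-0.13],
    [0.5,[-0.29,-0.83,0],-0.13],
    [0.5,[-0.29,-0.83,0],-0.13],
    [0.5,[-0.29,-0.83,0],-0.13],
    [0.5,[-0.29,-0.83,0],-0.13],
    [0.5,[-0.29,-0.83,0],-0.13],
    [0.5,[-0.29,-0.83,0],-0.13],
    [0.5,[-0.29,-0.83,0],-0.13],
  ],
)

```text
time: 7.98
tool_pos: [0.4245, 0.0262, 0.1979]
tool_rot: [-0.0, 0.804, 0.594, -0.0]
contact_force: [-0.2, -0.0, -0.2]
gripper_width: 0.75
grasp_force: 0.0
```

```bash
cat >> h.py <<'E'
def look(k,c,xy,z,rad=.05,z0=0,cam="wrist"):
    f=manip.grab_frame(cam);s=manip.state()
    print(round(s["time"],2),np.round(s["tool_pos"],4),"yaw",round(yaw(),3),"w",round(s["gripper_width"],3))
    r=fit(f,k,c,xy,rad=rad,z0=z0);print(k,c,r);
    if r is not None: print("go",go(r[0],r[1],z),"turn",turn(r[2]))
    return f
E
python3 - <<'E'
from h import *
f=look("relay","blue",(.425,.026),.048)
t=manip.grab_frame("top");print(fit(t,"relay","yellow",(.5176,-.067),z0=.006))
print(fit(manip.grab_frame("scene"),"relay","yellow",(.5176,-.067),z0=.006))
E
```

```text
8.03 [0.4246 0.0261 0.1979] yaw 1.27 w 0.749
relay blue [ 0.4254  0.0267 -0.3033  0.9616]
go [0.006 0.004 0.999] turn 0.0004
[ 0.5159 -0.0668 -0.7446  0.4667]
[ 0.5186 -0.0658  0.0859  0.8018]
```

>>> arm_command(
  moves=[
    [0.5,[0.006,0.004,0.6],0],
    [0.5,[0.006,0.004,0.97],0],
    [0.5,[0.006,0.004,1],0],
    [0.5,[0.006,0.004,1],0],
    [0.5,[0.006,0.004,1],0],
    [0.5,[0.006,0.004,1],0],
    [-1,[0.006,0.004,1],0],
    [-1,[0.006,0.004,1],0],
    [-1,[0.006,0.004,1],0],
    [-1,[0.006,0.004,1],0],
    [-1,[0.006,0.004,1],0],
    [-1,[0.006,0.004,0.8],0],
    [-1,[0.006,0.004,0.3],0],
    [-1,[0.006,0.004,0.3],0],
    [-1,[0.006,0.004,0.3],0],
    [-1,[0.006,0.004,0.3],0],
  ],
)

```text
time: 9.47
tool_pos: [0.4278, 0.0264, 0.1571]
tool_rot: [0.003, 0.805, 0.594, 0.003]
contact_force: [-0.4, -0.8, -1.0]
gripper_width: 0.337
grasp_force: 59.8
```

>>> arm_command(
  moves=[
    [-1,[-1,0.46,0],0],
    [-1,[-1,0.46,0],0],
    [-1,[-1,0.46,0],0],
    [-1,[-1,0.46,0],0],
    [-1,[-1,0.46,0],0],
    [-1,[-1,0.46,0],0],
  ],
)

```text
time: 9.97
tool_pos: [0.4464, -0.1383, 0.1519]
tool_rot: [-0.001, 0.806, 0.592, -0.001]
contact_force: [0.2, -0.1, -1.5]
gripper_width: 0.341
grasp_force: 59.7
```

>>> arm_command(
  moves=[
    [-1,[-1,0.46,0],0],
    [-1,[-1,0.46,0],0],
    [-1,[-1,0.46,0],0],
    [-1,[-1,0.46,0],0],
    [-1,[-1,0.46,0],0],
    [-1,[-1,0.46,0],0],
  ],
)

```text
time: 10.47
tool_pos: [0.4688, -0.3006, 0.1521]
tool_rot: [-0.002, 0.805, 0.593, -0.0]
contact_force: [0.1, 0.8, -1.8]
gripper_width: 0.338
grasp_force: 59.8
```

>>> arm_command(
  moves=[
    [-1,[-0.18,0,0],0.102],
    [-1,[-0.18,0,0],0.102],
    [-1,[-0.18,0,0],0.102],
    [-1,[-0.18,0,0],0.102],
    [-1,[-0.18,0,0],0.102],
    [-1,[-0.18,0,0],0.102],
    [-1,[-0.18,0,0],0.102],
  ],
)

```text
time: 11.05
tool_pos: [0.4611, -0.3243, 0.1528]
tool_rot: [-0.001, 0.95, 0.312, -0.0]
contact_force: [0.6, -0.7, -1.0]
gripper_width: 0.339
grasp_force: 59.8
```

Run:
```python
from h import *
look("carrier","blue",(.51,-.291),.055,rad=.04)
```

```text
11.1 [ 0.4611 -0.3247  0.153 ] yaw 0.635 w 0.337
carrier blue [ 0.5084 -0.2917  0.6267  0.9908]
go [0.384 0.01  0.653] turn 0.0013
```

>>> arm_command(
  moves=[
    [-1,[0.384,0.01,0.1],0],
    [-1,[0.384,0.01,0.1],0],
    [-1,[0.384,0.01,0.35],0],
    [-1,[0.384,0.01,0.45],0],
    [-1,[0.384,0.01,0.52],0],
    [-1,[0.384,0.01,0.59],0],
    [-1,[0.384,0.01,0.65],0],
    [-1,[0.384,0.01,0.66],0],
    [-1,[0.384,0.01,0.66],0],
    [-1,[0.384,0.01,0.66],0],
    [0.2,[0.384,0.01,0.66],0],
    [0.2,[0.384,0.01,0.66],0],
    [0.2,[0.384,0.01,0.66],0],
    [0.2,[0.384,0.01,0.66],0],
    [0.2,[0.384,0.01,0.3],0],
    [0.2,[0.384,0.01,-0.3],0],
    [0.5,[0.384,0.01,-0.3],0],
    [0.5,[0.384,0.01,-0.3],0],
    [0.5,[0.384,0.01,-0.3],0],
  ],
)

```text
time: 12.68
tool_pos: [0.5114, -0.2959, 0.2062]
tool_rot: [0.005, 0.951, 0.31, 0.004]
contact_force: [0.5, 0.0, 0.8]
gripper_width: 0.75
grasp_force: 0.0
```

>>> arm_command(
  moves=[
    [0.5,[0.45,-0.93,0],0],
    [0.5,[0.45,-0.93,0],0],
    [0.5,[0.45,-0.93,0],0],
    [0.5,[0.45,-0.93,0],0],
    [0.5,[0.45,-0.93,0],0],
    [0.5,[0.45,-0.93,0],0],
  ],
)

```text
time: 13.18
tool_pos: [0.4802, -0.1398, 0.1974]
tool_rot: [-0.0, 0.95, 0.311, -0.001]
contact_force: [0.1, -0.8, 0.7]
gripper_width: 0.748
grasp_force: 0.0
```

>>> arm_command(
  moves=[
    [0.5,[0.45,-0.93,0],0],
    [0.5,[0.45,-0.93,0],0],
    [0.5,[0.45,-0.93,0],0],
    [0.5,[0.45,-0.93,0],0],
    [0.5,[0.45,-0.93,0],0],
    [0.5,[0.45,-0.93,0],0],
  ],
)

```text
time: 13.68
tool_pos: [0.4531, 0.0115, 0.1981]
tool_rot: [0.0, 0.95, 0.311, -0.0]
contact_force: [-0.3, -1.0, 0.1]
gripper_width: 0.755
grasp_force: 0.0
```

>>> arm_command(
  moves=[
    [0.5,[0.45,-0.93,0],-0.066],
    [0.5,[0.45,-0.93,0],-0.066],
    [0.5,[0.45,-0.93,0],-0.066],
    [0.5,[0.45,-0.93,0],-0.066],
    [0.5,[0.45,-0.93,0],-0.066],
    [0.5,[0.45,-0.93,0],-0.066],
  ],
)

```text
time: 14.18
tool_pos: [0.426, 0.1634, 0.1983]
tool_rot: [0.0, 0.866, 0.499, -0.0]
contact_force: [-0.1, 0.1, -0.4]
gripper_width: 0.75
grasp_force: 0.0
```

Run:
```python
from h import *
look("relay","red",(.4245,.166),.048)
f=manip.grab_frame("scene");cv2.imwrite("pics/s1.png",cv2.resize(f["frame"][110:310,150:500],None,fx=2.2,fy=2.2,interpolation=3)[:,:,::-1])
```

```text
14.23 [0.4261 0.1626 0.1983] yaw 1.044 w 0.753
relay red [ 0.4253  0.1658 -0.4114  0.972 ]
go [ 0.016 -0.016  1.002] turn -0.0184
```

View pics/s1.png

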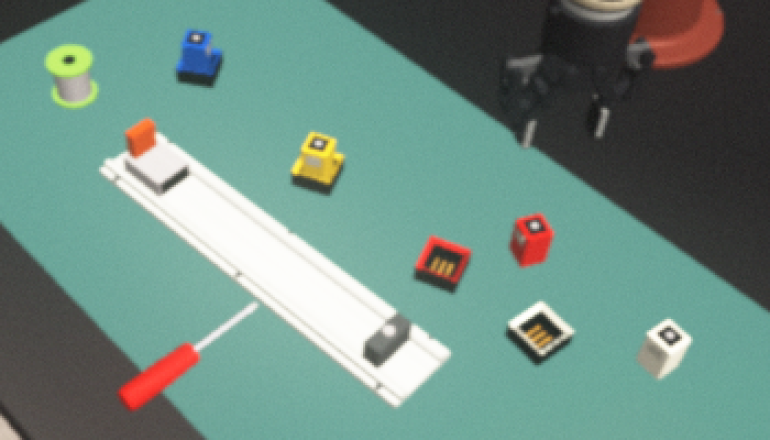

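>>> arm_command(
  moves=[
    [0.5,[0.016,-0.016,0.6],-0.0184],
    [0.5,[0.016,-0.016,0.97],-0.0184],
    [0.5,[0.016,-0.016,1],-0.0184],
    [0.5,[0.016,-0.016,1],-0.0184],
    [0.5,[0.016,-0.016,1],-0.0184],
    [0.5,[0.016,-0.016,1],-0.0184],
    [-1,[0.016,-0.016,1],-0.0184],
    [-1,[0.016,-0.016,1],-0.0184],
    [-1,[0.016,-0.016,1],-0.0184],
    [-1,[0.016,-0.016,1],-0.0184],
    [-1,[0.016,-0.016,1],-0.0184],
    [-1,[0.016,-0.016,0.8],-0.0184],
    [-1,[0.016,-0.016,0.3],-0.0184],
    [-1,[0.016,-0.016,0.3],-0.0184],
    [-1,[0.016,-0.016,0.3],-0.0184],
    [-1,[0.016,-0.016,0.3],-0.0184],
  ],
)

```text
time: 15.62
tool_pos: [0.4265, 0.1675, 0.1572]
tool_rot: [0.001, 0.836, 0.548, 0.003]
contact_force: [0.4, 0.4, -0.8]
gripper_width: 0.335
grasp_force: 59.9
```

>>> arm_command(
  moves=[
    [-1,[-0.32,0.94,0],-0.127],
    [-1,[-0.32,0.94,0],-0.127],
    [-1,[-0.32,0.94,0],-0.127],
    [-1,[-0.32,0.94,0],-0.127],
    [-1,[-0.32,0.94,0],-0.127],
    [-1,[-0.32,0.94,0],-0.127],
    [-1,[-0.32,0.94,0],-0.127],
    [-1,[-0.32,0.94,0],-0.127],
  ],
)

```text
time: 16.28
tool_pos: [0.5335, 0.0665, 0.1513]
tool_rot: [-0.002, 0.557, 0.83, -0.001]
contact_force: [-0.6, -0.5, -1.1]
gripper_width: 0.336
grasp_force: 59.9
```

Run:
```python
from h import *
look("carrier","red",(.5125,.12),.055,rad=.04)
```

```text
16.33 [0.5336 0.0667 0.1517] yaw 1.957 w 0.338
carrier red [0.5113 0.1198 0.3901 0.9748]
go [ 0.384 -0.004  0.644] turn -0.0006
```

>>> arm_command(
  moves=[
    [-1,[0.384,-0.004,0.1],0],
    [-1,[0.384,-0.004,0.1],0],
    [-1,[0.384,-0.004,0.35],0],
    [-1,[0.384,-0.004,0.45],0],
    [-1,[0.384,-0.004,0.52],0],
    [-1,[0.384,-0.004,0.59],0],
    [-1,[0.384,-0.004,0.64],0],
    [-1,[0.384,-0.004,0.65],0],
    [-1,[0.384,-0.004,0.65],0],
    [-1,[0.384,-0.004,0.65],0],
    [0.2,[0.384,-0.004,0.65],0],
    [0.2,[0.384,-0.004,0.65],0],
    [0.2,[0.384,-0.004,0.65],0],
    [0.2,[0.384,-0.004,0.65],0],
    [0.2,[0.384,-0.004,0.3],0],
    [0.2,[0.384,-0.004,-0.3],0],
    [0.5,[0.384,-0.004,-0.3],0],
    [0.5,[0.384,-0.004,-0.3],0],
    [0.5,[0.384,-0.004,-0.3],0],
  ],
)

```text
time: 17.92
tool_pos: [0.5158, 0.1202, 0.2056]
tool_rot: [0.005, 0.558, 0.83, 0.004]
contact_force: [0.4, 0.6, 0.3]
gripper_width: 0.752
grasp_force: 0.0
```

>>> arm_command(
  moves=[
    [0.5,[0.78,0.04,0],0],
    [0.5,[0.78,0.04,0],0],
    [0.5,[0.78,0.04,0],0],
    [0.5,[0.78,0.04,0],0],
    [0.5,[0.78,0.04,0],0],
  ],
)

```text
time: 18.33
tool_pos: [0.4724, 0.2314, 0.1971]
tool_rot: [-0.001, 0.556, 0.831, -0.001]
contact_force: [-0.2, 0.2, 0.4]
gripper_width: 0.75
grasp_force: 0.0
```

>>> arm_command(
  moves=[
    [0.5,[0.78,0.04,0],0.1],
    [0.5,[0.78,0.04,0],0.1],
    [0.5,[0.78,0.04,0],0.1],
    [0.5,[0.78,0.04,0],0.1],
    [0.5,[0.78,0.04,0],0.1],
    [0.5,[0.78,0.04,0],0.1],
    [0.5,[0.78,0.04,0],0.1],
  ],
)

```text
time: 18.92
tool_pos: [0.4351, 0.34, 0.1974]
tool_rot: [0.0, 0.787, 0.617, -0.001]
contact_force: [0.3, -0.0, 0.2]
gripper_width: 0.748
grasp_force: 0.0
```

Run:
```python
from h import *
look("relay","white",(.4338,.343),.048)
```

```text
18.97 [0.4352 0.34   0.1976] yaw 1.33 w 0.751
relay white [ 0.4344  0.3425 -0.1406  0.9222]
go [ 0.015 -0.009  0.997] turn -0.0159
```

>>> arm_command(
  moves=[
    [0.5,[0.015,-0.009,0.6],-0.0145],
    [0.5,[0.015,-0.009,0.97],-0.0145],
    [0.5,[0.015,-0.009,1],-0.0145],
    [0.5,[0.015,-0.009,1],-0.0145],
    [0.5,[0.015,-0.009,1],-0.0145],
    [0.5,[0.015,-0.009,1],-0.0145],
    [-1,[0.015,-0.009,1],-0.0145],
    [-1,[0.015,-0.009,1],-0.0145],
    [-1,[0.015,-0.009,1],-0.0145],
    [-1,[0.015,-0.009,1],-0.0145],
    [-1,[0.015,-0.009,1],-0.0145],
    [-1,[0.015,-0.009,0.8],-0.0145],
    [-1,[0.015,-0.009,0.3],-0.0145],
    [-1,[0.015,-0.009,0.3],-0.0145],
    [-1,[0.015,-0.009,0.3],-0.0145],
    [-1,[0.015,-0.009,0.3],-0.0145],
  ],
)

```text
time: 20.3
tool_pos: [0.436, 0.3446, 0.1577]
tool_rot: [0.001, 0.758, 0.653, 0.004]
contact_force: [-0.1, -0.4, -2.0]
gripper_width: 0.337
grasp_force: 60.2
```

>>> arm_command(
  moves=[
    [-1,[-0.97,0.57,0],-0.01],
    [-1,[-0.97,0.57,0],-0.01],
    [-1,[-0.97,0.57,0],-0.01],
    [-1,[-0.97,0.57,0],-0.01],
    [-1,[-0.97,0.57,0],-0.01],
    [-1,[-0.97,0.57,0],-0.01],
    [-1,[-0.97,0.57,0],-0.01],
  ],
)

```text
time: 20.88
tool_pos: [0.4962, 0.1868, 0.1523]
tool_rot: [-0.001, 0.737, 0.676, -0.001]
contact_force: [0.0, -0.1, -0.4]
gripper_width: 0.337
grasp_force: 60.2
```

Run:
```python
from h import *
look("carrier","white",(.5025,.245),.055,rad=.04)
```

```text
20.93 [0.4961 0.1875 0.1525] yaw 1.485 w 0.338
carrier white [ 0.5031  0.245  -0.0888  0.963 ]
go [0.386 0.013 0.65 ] turn 0.0005
```

After inserting the white one, I rise and look at everything, including stop and rack geometry.

>>> arm_command(
  moves=[
    [-1,[0.386,0.013,0.1],0],
    [-1,[0.386,0.013,0.1],0],
    [-1,[0.386,0.013,0.35],0],
    [-1,[0.386,0.013,0.45],0],
    [-1,[0.386,0.013,0.52],0],
    [-1,[0.386,0.013,0.59],0],
    [-1,[0.386,0.013,0.64],0],
    [-1,[0.386,0.013,0.655],0],
    [-1,[0.386,0.013,0.655],0],
    [-1,[0.386,0.013,0.655],0],
    [0.2,[0.386,0.013,0.655],0],
    [0.2,[0.386,0.013,0.655],0],
    [0.2,[0.386,0.013,0.655],0],
    [0.2,[0.386,0.013,0.655],0],
    [0.2,[0.386,0.013,0.3],0],
    [0.2,[0.386,0.013,-0.3],0],
    [1,[0.386,0.013,-0.3],0],
    [1,[0.386,0.013,-0.3],0],
    [1,[0.386,0.013,-0.3],0],
  ],
)

```text
time: 22.52
tool_pos: [0.5074, 0.2455, 0.2059]
tool_rot: [0.003, 0.737, 0.676, 0.006]
contact_force: [1.5, -1.3, 1.0]
gripper_width: 0.983
grasp_force: 0.0
```

>>> arm_command(
  moves=[
    [1,[-0.75,0.3,-0.1],-0.02],
    [1,[-0.75,0.3,-0.1],-0.02],
    [1,[-0.75,0.3,-0.1],-0.02],
    [1,[-0.75,0.3,-0.1],-0.02],
    [1,[-0.75,0.3,-0.1],-0.02],
  ],
)

```text
time: 22.93
tool_pos: [0.5394, 0.1266, 0.2128]
tool_rot: [-0.0, 0.695, 0.719, -0.0]
contact_force: [0.7, -0.0, 0.3]
gripper_width: 0.997
grasp_force: 0.0
```

Run:
```python
from h import *
f=manip.grab_frame("wrist");g=manip.grab_frame("scene");t=manip.grab_frame("top")
print(manip.state()["tool_pos"],yaw())
np.savez("k.npz",**{k:np.array(v) for k,v in f.items() if k!="shot"})
cv2.imwrite("pics/w4.png",f["frame"][:,:,::-1])
cv2.imwrite("pics/s2.png",cv2.resize(g["frame"][110:310,150:500],None,fx=2.2,fy=2.2,interpolation=3)[:,:,::-1])
```

```text
[0.53843339 0.12918726 0.21246119] 1.610888284292433
```

View pics/w4.png

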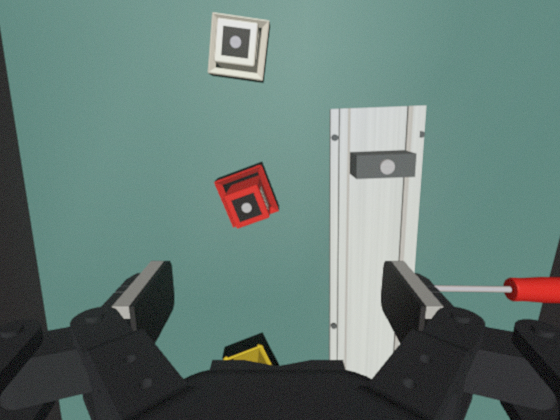

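View pics/s2.png

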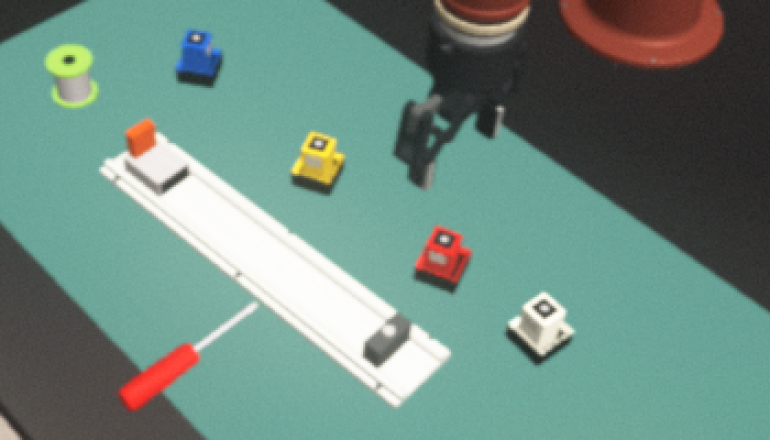

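Run:
```python
from h import *
d=np.load("k.npz");f={k:d[k] for k in d.files}
f={k:(v if v.ndim else v.item()) for k,v in f.items()}
h,s,v=cv2.split(cv2.cvtColor(f["frame"],cv2.COLOR_RGB2HSV))
L=[];Rr=[]
for r in range(125,250,3):
    row=np.where((s[r,300:460]<40)&(v[r,300:460]>100))[0]+300
    if len(row): L.append((row[0]-.5,r));
    row=row[row<428]
    if len(row) : Rr.append((row[-1]+.5,r))
for n,P,z in(("near0",L,0),("near15",L,.015),("far15",Rr,.015)):
    X=back(f,P,z);p=np.polyfit(X[:,1],X[:,0],1);res=X[:,0]-np.polyval(p,X[:,1]);k=abs(res)<.002;p=np.polyfit(X[k,1],X[k,0],1)
    print(n,"x at y=.1:",np.polyval(p,.1),"slope",p[0],res.std(),X[:,1].min(),X[:,1].max())
m=((v<100)&(s<90)).astype(np.uint8);m[:, :345]=0;m[:,418:]=0;m[:140]=0;m[190:]=0
n,l,st,c=cv2.connectedComponentsWithStats(m);i=1+st[1:,4].argmax();print(st[i])
low=[(x,np.where(l[:,x]==i)[0].max()+.5) for x in range(362,408,4)]
up=[(x,np.where(l[:,x]==i)[0].min()-.5) for x in range(362,408,4)]
X=back(f,low,.038);print("stop -y edge",np.round(X.mean(0),4),np.polyfit(X[:,0],X[:,1],1)[0],"row",low[0],low[-1])
X=back(f,up,.008);print("stop +y bottom",np.round(X.mean(0),4),up[0])
r=fit(f,"relay","white",(.503,.245),z0=.006);print(r)
r=fit(f,"relay","red",(.511,.12),z0=.006);print(r)
```

```text
near0 x at y=.1: 0.5912191733650584 slope -0.06680233801804783 0.0003011745333314849 0.06349400060041663 0.18525263772418657
near15 x at y=.1: 0.5890443995970978 slope -0.06680233801804711 0.00028751258259560687 0.06939252072266312 0.1856279136210659
far15 x at y=.1: 0.674487958668569 slope -0.0746972132739751 0.00026928347427847694 0.07251856279103862 0.18867459466845365
[350 151  62  27 313]
stop -y edge [0.6276 0.164  0.038 ] 0.07647032576800336 row (362, np.float64(155.5)) (406, np.float64(153.5))
stop +y bottom [0.6365 0.1638 0.008 ] (362, np.float64(152.5))
[ 0.5003  0.2466 -0.1014  0.6434]
[0.5118 0.1201 0.4097 0.6595]
```

Run:
```python
from h import *
d=np.load("k.npz");f={k:d[k] for k in d.files}
fr=f["frame"]
# crop enlarged, stretched
c=fr[100:260,320:440].astype(float);c=np.clip((c-90)*1.5,0,255).astype(np.uint8)
g=fr[135:190,335:430].astype(float);g=np.clip(g*1.0,0,255).astype(np.uint8)
a=cv2.resize(c,None,fx=3.7,fy=3.7,interpolation=3);b=cv2.resize(g,None,fx=3.7,fy=3.7,interpolation=3)
b=cv2.copyMakeBorder(b,0,a.shape[0]-b.shape[0],0,0,0)
cv2.imwrite("pics/r1.png",np.hstack([a,b])[:,:,::-1])
for z in(.015,.008):
    Y=np.arange(.07,.125,.001);A=np.arange(-.05,.05,.001)
    I=[]
    for a in A:
        P=np.c_[.6322+.9974*a-.0725*(Y-.1),Y+.0725*a,np.full(len(Y),z)]
        uv=proj({k:f[k] for k in f},P).astype(np.float32)
        I.append(cv2.remap(fr.mean(2).astype(np.float32),uv[:,:1],uv[:,1:],1).mean())
    print(z,[(int(round(a*1000)),int(i)) for a,i in zip(A,I)])
```

```text
0.015 [(-50, 129), (-49, 129), (-48, 129), (-47, 129), (-46, 129), (-45, 128), (-44, 127), (-43, 125), (-42, 151), (-41, 193), (-40, 207), (-39, 208), (-38, 210), (-37, 212), (-36, 211), (-35, 187), (-34, 160), (-33, 193), (-32, 209), (-31, 210), (-30, 210), (-29, 209), (-28, 209), (-27, 202), (-26, 189), (-25, 187), (-24, 200), (-23, 209), (-22, 209), (-21, 208), (-20, 210), (-19, 210), (-18, 209), (-17, 209), (-16, 208), (-15, 206), (-14, 206), (-13, 207), (-12, 207), (-11, 206), (-10, 206), (-9, 207), (-8, 209), (-7, 211), (-6, 211), (-5, 211), (-4, 212), (-3, 210), (-2, 209), (-1, 210), (0, 210), (1, 209), (2, 209), (3, 208), (4, 207), (5, 209), (6, 210), (7, 210), (8, 209), (9, 209), (10, 211), (11, 211), (12, 211), (13, 211), (14, 208), (15, 207), (16, 208), (17, 207), (18, 206), (19, 205), (20, 205), (21, 206), (22, 206), (23, 205), (24, 200), (25, 168), (26, 145), (27, 174), (28, 187), (29, 187), (30, 193), (31, 204), (32, 209), (33, 210), (34, 210), (35, 209), (36, 209), (37, 208), (38, 208), (39, 209), (40, 209), (41, 198), (42, 160), (43, 128), (44, 125), (45, 125), (46, 1
[... 475 characters left out ...]
, (-14, 207), (-13, 206), (-12, 206), (-11, 207), (-10, 207), (-9, 206), (-8, 206), (-7, 207), (-6, 210), (-5, 211), (-4, 211), (-3, 212), (-2, 212), (-1, 210), (0, 210), (1, 210), (2, 210), (3, 209), (4, 209), (5, 208), (6, 207), (7, 209), (8, 210), (9, 210), (10, 209), (11, 209), (12, 210), (13, 211), (14, 211), (15, 211), (16, 209), (17, 208), (18, 208), (19, 208), (20, 206), (21, 205), (22, 205), (23, 206), (24, 206), (25, 205), (26, 204), (27, 188), (28, 149), (29, 156), (30, 184), (31, 187), (32, 188), (33, 197), (34, 207), (35, 210), (36, 210), (37, 209), (38, 209), (39, 209), (40, 208), (41, 208), (42, 209), (43, 208), (44, 194), (45, 154), (46, 127), (47, 125), (48, 125), (49, 125)]
```

View pics/r1.png

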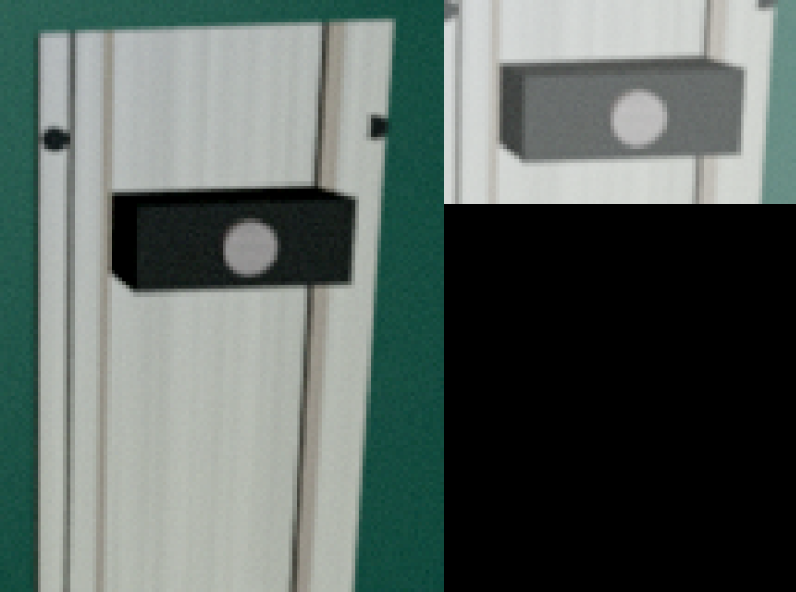

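Run:
```python
from h import *
d=np.load("k.npz");f={k:d[k] for k in d.files}
X=back(f,[(356.6,178),(415,176.3),(416,153.5),(357,154.8)],.038);print(np.round(X,4),np.linalg.norm(X[0]-X[1]),np.linalg.norm(X[1]-X[2]),X.mean(0),np.arctan2(*(X[1]-X[0])[[1,0]]))
a=.0725;ux=np.array([np.cos(a),np.sin(a)]);uy=np.array([-np.sin(a),np.cos(a)])
F=X[:2,:2].mean(0);print("face",F, "axis x at that y",.6338-.0727*(F[1]-.1))
# fine mean centre on axis
c=np.array([.6338,.1]);s=(F-c)@uy;P0=c+uy*s
for k in range(4):print("slot",k,np.round(P0-uy*(.0245+.0485*k),4))
# check carriers now in top view: rim fits
t=manip.grab_frame("top");sc=manip.grab_frame("scene")
for co,xy in dict(red=(.5113,.1198),blue=(.5084,-.2917),yellow=(.5176,-.067),white=(.503,.245)).items(): print(co,fit(t,"carrier",co,xy),fit(sc,"carrier",co,xy))
h=mask(t,"red");
```

```text
[[0.6066 0.1431 0.038 ]
 [0.6562 0.1464 0.038 ]
 [0.6543 0.1656 0.038 ]
 [0.605  0.1628 0.038 ]] 0.04971320612078872 0.019352774265276044 [0.63049666 0.15447484 0.038     ] 0.06588698508760105
face [0.63135515 0.14474444] axis x at that y 0.6305470790277097
slot 0 [0.6323 0.1203]
slot 1 [0.6358 0.0719]
slot 2 [0.6394 0.0235]
slot 3 [ 0.6429 -0.0249]
red [ 0.5242  0.1327 -0.6453  0.4088] [0.5129 0.1197 0.391  0.7714]
blue [ 0.51   -0.2909  0.5776  0.8652] [ 0.5101 -0.2911  0.6279  0.6049]
yellow [ 0.5182 -0.0669  0.4503  0.9219] [ 0.5187 -0.0681  0.486   0.701 ]
white [0.4715 0.2458 0.0492 0.1069] [ 0.502   0.2432 -0.1053  0.7145]
```

>>> arm_command(
  moves=[
    [0.6,[0.78,-0.204,0.2],0.0205],
    [0.6,[0.78,-0.204,0.2],0.0205],
    [0.6,[0.78,-0.204,0.2],0.0205],
    [0.6,[0.78,-0.204,0.2],0.0205],
    [0.6,[0.78,-0.204,0.2],0.0205],
    [0.6,[0.78,-0.204,0.2],0.0205],
  ],
)

```text
time: 23.68
tool_pos: [0.5035, 0.245, 0.1834]
tool_rot: [0.0, 0.737, 0.676, -0.0]
contact_force: [0.3, -0.3, 0.4]
gripper_width: 0.799
grasp_force: 0.0
```

```bash
python3 - <<'E'
s=open("h.py").read()
s=s.replace('    w,zs=(.015','    if k=="both": return np.vstack([corners(x,y,a,"carrier",z0),corners(x,y,a,"relay",z0+.006)[4:]])\n    w,zs=(.015')
s=s.replace('np.argwhere(l==i)','np.argwhere(np.isin(l,keep) if k=="both" else l==i)')
open("h.py","w").write(s)
E
python3 - <<'E'
from h import *
look("both","white",(.5031,.245),.034,rad=.045)
E
```

```text
23.73 [0.504  0.2443 0.1838] yaw 1.482 w 0.799
both white [ 0.5028  0.2446 -0.0854  0.9427]
go [ 0.001 -0.008  0.999] turn -0.0005
```

>>> arm_command(
  moves=[
    [0.6,[0.001,-0.008,0.6],0],
    [0.6,[0.001,-0.008,0.9],0],
    [0.6,[0.001,-0.008,0.999],0],
    [0.6,[0.001,-0.008,0.999],0],
    [0.6,[0.001,-0.008,0.999],0],
    [0.6,[0.001,-0.008,0.999],0],
    [-1,[0.001,-0.008,0.999],0],
    [-1,[0.001,-0.008,0.999],0],
    [-1,[0.001,-0.008,0.999],0],
    [-1,[0.001,-0.008,0.999],0],
    [-1,[0.001,-0.008,0.999],0],
    [-1,[0.001,-0.008,0.9],0],
    [-1,[0.001,-0.008,0.7],0],
    [-1,[0.001,-0.008,0.4],0],
    [-1,[0.001,-0.008,0.4],0],
    [-1,[0.001,-0.008,0.4],0],
  ],
)

```text
time: 25.07
tool_pos: [0.5059, 0.2455, 0.1291]
tool_rot: [0.002, 0.738, 0.675, 0.005]
contact_force: [0.8, -0.8, -1.7]
gripper_width: 0.507
grasp_force: 62.3
```

>>> arm_command(
  moves=[
    [-1,[-0.4,0.5,0],-0.0256],
    [-1,[-0.6,0.7,0],-0.0256],
    [-1,[-0.756,0.941,0],-0.0256],
    [-1,[-0.756,0.941,0],-0.0256],
    [-1,[-0.756,0.941,0],-0.0256],
    [-1,[-0.756,0.941,0],-0.0256],
    [-1,[-0.756,0.941,0],-0.0256],
    [-1,[-0.756,0.941,0],-0.0256],
  ],
)

```text
time: 25.73
tool_pos: [0.6319, 0.1194, 0.1223]
tool_rot: [-0.001, 0.681, 0.732, -0.001]
contact_force: [-0.6, 0.4, -1.2]
gripper_width: 0.509
grasp_force: 62.7
```

Run:
```python
from h import *
f=manip.grab_frame("wrist");s=manip.state();print(s["tool_pos"],yaw(),s["gripper_width"],s["contact_force"])
print("go slot0",go(.6331,.1188,.0435),turn(.0725))
z0=s["tool_pos"][2]-.034
print(fit(f,"both","white",s["tool_pos"][:2],z0=z0,rad=.045))
cv2.imwrite("pics/w5.png",f["frame"][:,:,::-1])
```

```text
[0.63178651 0.11979066 0.12249855] 1.6432185162217012 0.509876831552866 [-0.3054126   0.34654584 -0.90567937]
go slot0 [-0.007  0.008  0.527] -0.0
[0.6318 0.1202 0.0734 0.8741]
```

View pics/w5.png

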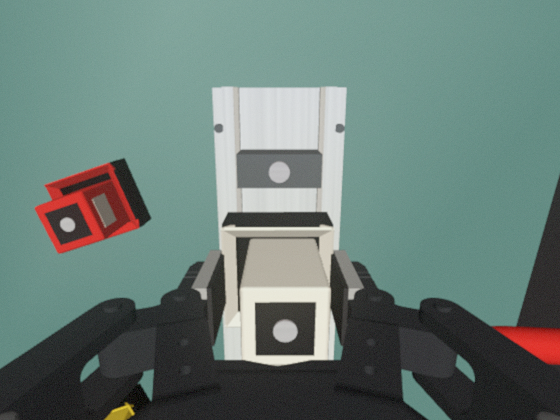

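>>> arm_command(
  moves=[
    [-1,[-0.007,0.008,0.2],0],
    [-1,[-0.007,0.008,0.35],0],
    [-1,[-0.007,0.008,0.42],0],
    [-1,[-0.007,0.008,0.47],0],
    [-1,[-0.007,0.008,0.51],0],
    [-1,[-0.007,0.008,0.527],0],
    [-1,[-0.007,0.008,0.527],0],
    [-1,[-0.007,0.008,0.527],0],
  ],
)

```text
time: 26.45
tool_pos: [0.6353, 0.1182, 0.0458]
tool_rot: [0.001, 0.681, 0.732, 0.001]
contact_force: [0.9, -0.2, -1.5]
gripper_width: 0.508
grasp_force: 62.7
```

Run:
```python
from h import *
f=manip.grab_frame("wrist");s=manip.state();print(s["tool_pos"],yaw(),s["gripper_width"],s["contact_force"])
cv2.imwrite("pics/w6.png",f["frame"][100:400,130:430,::-1])
```

```text
[0.63529762 0.11812014 0.04566861] 1.6423769536755766 0.5142253411990948 [ 0.54971556 -0.16740566  0.357614  ]
```

View pics/w6.png

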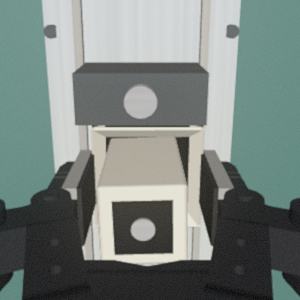

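>>> arm_command(
  moves=[
    [-1,[-0.002,-0.008,0.015],0],
    [-1,[-0.002,-0.008,0.015],0],
    [-1,[-0.002,-0.008,0.015],0],
    [0.4,[-0.002,-0.008,0.015],0],
    [0.4,[-0.002,-0.008,0.015],0],
    [0.4,[-0.002,-0.008,0.015],0],
    [0.4,[-0.002,-0.008,0.015],0],
    [0.4,[-0.002,-0.008,-0.3],0],
    [0.4,[-0.002,-0.008,-0.93],0],
    [0.4,[-0.002,-0.008,-0.93],0],
    [0.6,[-0.002,-0.008,-0.93],0],
    [0.6,[-0.002,-0.008,-0.93],0],
  ],
)

```text
time: 27.5
tool_pos: [0.6368, 0.1177, 0.1915]
tool_rot: [0.004, 0.681, 0.732, 0.004]
contact_force: [0.4, -0.4, 1.5]
gripper_width: 0.804
grasp_force: 0.0
```

>>> arm_command(
  moves=[
    [0.6,[0.066,-0.8,0],-0.0506],
    [0.6,[0.066,-0.8,0],-0.0506],
    [0.6,[0.066,-0.8,0],-0.0506],
    [0.6,[0.066,-0.8,0],-0.0506],
    [0.6,[0.066,-0.8,0],-0.0506],
    [0.6,[0.066,-0.8,0],-0.0506],
  ],
)

```text
time: 28.0
tool_pos: [0.513, 0.1187, 0.1835]
tool_rot: [0.0, 0.557, 0.83, -0.0]
contact_force: [0.7, 1.2, 0.3]
gripper_width: 0.801
grasp_force: 0.0
```

Run:
```python
from h import *
f=look("both","red",(.5113,.1198),.034,rad=.045)
cv2.imwrite("pics/w7.png",f["frame"][:,:,::-1])
```

```text
28.05 [0.5138 0.1187 0.1841] yaw 1.96 w 0.802
both red [0.5115 0.1199 0.3894 0.9563]
go [ 0.013 -0.011  1.   ] turn -0.0001
```

View pics/w7.png

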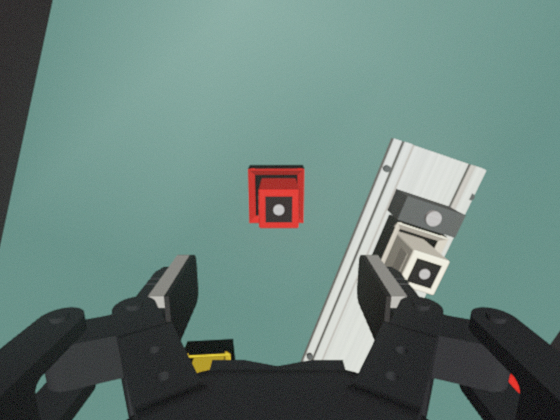

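>>> arm_command(
  moves=[
    [0.6,[0.013,-0.011,0.6],0],
    [0.6,[0.013,-0.011,0.9],0],
    [0.6,[0.013,-0.011,1],0],
    [0.6,[0.013,-0.011,1],0],
    [0.6,[0.013,-0.011,1],0],
    [0.6,[0.013,-0.011,1],0],
    [-1,[0.013,-0.011,1],0],
    [-1,[0.013,-0.011,1],0],
    [-1,[0.013,-0.011,1],0],
    [-1,[0.013,-0.011,1],0],
    [-1,[0.013,-0.011,1],0],
    [-1,[0.013,-0.011,0.9],0],
    [-1,[0.013,-0.011,0.7],0],
    [-1,[0.013,-0.011,0.4],0],
    [-1,[0.013,-0.011,0.4],0],
    [-1,[0.013,-0.011,0.4],0],
  ],
)

```text
time: 29.38
tool_pos: [0.5137, 0.1203, 0.129]
tool_rot: [0.004, 0.557, 0.831, 0.003]
contact_force: [-0.4, -0.4, -1.2]
gripper_width: 0.514
grasp_force: 62.3
```

>>> arm_command(
  moves=[
    [-1,[-0.3,0.3,0],0.0505],
    [-1,[-0.5,0.5,0],0.0505],
    [-1,[-0.628,0.644,0],0.0505],
    [-1,[-0.628,0.644,0],0.0505],
    [-1,[-0.628,0.644,0],0.0505],
    [-1,[-0.628,0.644,0],0.0505],
    [-1,[-0.628,0.644,0],0.0505],
    [-1,[-0.628,0.644,0],0.0505],
    [-1,[-0.628,0.644,0],0.0505],
  ],
)

```text
time: 30.13
tool_pos: [0.6346, 0.0702, 0.1238]
tool_rot: [-0.0, 0.681, 0.732, -0.0]
contact_force: [-0.5, -0.9, -1.4]
gripper_width: 0.508
grasp_force: 62.7
```

Run:
```python
from h import *
f=manip.grab_frame("wrist");s=manip.state();print(s["tool_pos"],yaw(),s["gripper_width"],s["contact_force"])
print("go slot1",go(.6366,.0695,.0435),turn(.0725))
z0=s["tool_pos"][2]-.034
print(fit(f,"both","red",s["tool_pos"][:2],z0=z0,rad=.045))
print("white in rack",fit(f,"both","white",(.634,.118),z0=.008,rad=.034),fit(manip.grab_frame("scene"),"relay","white",(.634,.118),z0=.014,rad=.03))
```

```text
[0.63481198 0.07012516 0.12400878] 1.6437400758027512 0.5085548940906187 [-0.37830392  0.49733266 -1.25801391]
go slot1 [-0.005  0.012  0.537] 0.0001
[0.635  0.071  0.0704 0.8516]
white in rack [0.634  0.119  0.1067 0.633 ] [0.6323 0.1124 0.0154 0.7417]
```

>>> arm_command(
  moves=[
    [-1,[-0.005,0.005,0.2],0],
    [-1,[-0.005,0.005,0.35],0],
    [-1,[-0.005,0.005,0.42],0],
    [-1,[-0.005,0.005,0.47],0],
    [-1,[-0.005,0.005,0.51],0],
    [-1,[-0.005,0.005,0.54],0],
    [-1,[-0.005,0.005,0.547],0],
    [-1,[-0.005,0.005,0.547],0],
    [-1,[-0.005,0.005,0.547],0],
    [0.4,[-0.005,0.005,0.547],0],
    [0.4,[-0.005,0.005,0.547],0],
    [0.4,[-0.005,0.005,0.547],0],
    [0.4,[-0.005,0.005,0.547],0],
    [0.4,[-0.005,0.005,0.2],0],
    [0.4,[-0.005,0.005,-0.4],0],
    [0.4,[-0.005,0.005,-0.4],0],
    [0.6,[-0.005,0.005,-0.4],0],
    [0.6,[-0.005,0.005,-0.4],0],
  ],
)

```text
time: 31.73
tool_pos: [0.6403, 0.0688, 0.1918]
tool_rot: [0.005, 0.681, 0.732, 0.004]
contact_force: [1.4, 0.3, 0.4]
gripper_width: 0.798
grasp_force: 0.0
```

>>> arm_command(
  moves=[
    [0.6,[-0.85,-0.857,0],-0.061],
    [0.6,[-0.85,-0.857,0],-0.061],
    [0.6,[-0.85,-0.857,0],-0.061],
    [0.6,[-0.85,-0.857,0],-0.061],
    [0.6,[-0.85,-0.857,0],-0.061],
    [0.6,[-0.85,-0.857,0],-0.061],
    [0.6,[-0.85,-0.857,0],-0.061],
  ],
)

```text
time: 32.32
tool_pos: [0.5169, -0.0679, 0.183]
tool_rot: [-0.001, 0.53, 0.848, 0.0]
contact_force: [0.2, 0.3, 0.4]
gripper_width: 0.801
grasp_force: 0.0
```

Run:
```python
from h import *
f=look("both","yellow",(.5176,-.067),.034,rad=.045)
print("red",fit(f,"both","red",(.636,.07),z0=.008,rad=.045))
```

```text
32.37 [ 0.5175 -0.0674  0.1833] yaw 2.026 w 0.802
both yellow [ 0.5178 -0.0666  0.4488  0.9862]
go [0.004 0.004 0.995] turn 0.0009
red [0.637  0.07   0.082  0.9537]
```

>>> arm_command(
  moves=[
    [0.6,[0.004,0.004,0.6],0],
    [0.6,[0.004,0.004,0.9],0],
    [0.6,[0.004,0.004,0.995],0],
    [0.6,[0.004,0.004,0.995],0],
    [0.6,[0.004,0.004,0.995],0],
    [0.6,[0.004,0.004,0.995],0],
    [-1,[0.004,0.004,0.995],0],
    [-1,[0.004,0.004,0.995],0],
    [-1,[0.004,0.004,0.995],0],
    [-1,[0.004,0.004,0.995],0],
    [-1,[0.004,0.004,0.995],0],
    [-1,[0.004,0.004,0.9],0],
    [-1,[0.004,0.004,0.7],0],
    [-1,[0.004,0.004,0.4],0],
    [-1,[0.004,0.004,0.4],0],
    [-1,[0.004,0.004,0.4],0],
  ],
)

```text
time: 33.7
tool_pos: [0.5207, -0.0676, 0.1289]
tool_rot: [0.005, 0.529, 0.848, 0.001]
contact_force: [0.0, 0.1, -2.3]
gripper_width: 0.51
grasp_force: 61.9
```

>>> arm_command(
  moves=[
    [-1,[0.06,0.4,0],0.06],
    [-1,[0.12,0.7,0],0.06],
    [-1,[0.176,0.985,0],0.06],
    [-1,[0.176,0.985,0],0.06],
    [-1,[0.176,0.985,0],0.06],
    [-1,[0.176,0.985,0],0.06],
    [-1,[0.176,0.985,0],0.06],
    [-1,[0.176,0.985,0],0.06],
    [-1,[0.176,0.985,0],0.06],
  ],
)

```text
time: 34.45
tool_pos: [0.6378, 0.0211, 0.1234]
tool_rot: [-0.0, 0.679, 0.734, -0.0]
contact_force: [-0.4, -0.3, -0.1]
gripper_width: 0.506
grasp_force: 62.6
```

Run:
```python
from h import *
f=manip.grab_frame("wrist");s=manip.state();print(s["tool_pos"],yaw(),s["gripper_width"],s["contact_force"])
print("go slot2",go(.640,.0213,.0435),turn(.0725))
z0=s["tool_pos"][2]-.034
print(fit(f,"both","yellow",s["tool_pos"][:2],z0=z0,rad=.045),fit(f,"both","red",(.636,.07),z0=.008,rad=.045))
```

```text
[0.63805229 0.02112667 0.12375676] 1.6479902422542876 0.5066335285859763 [-0.82375882 -0.09055012 -1.96131425]
go slot2 [0.    0.013 0.535] 0.0007
[0.6374 0.0216 0.1267 0.8429] [0.6388 0.0689 0.0778 0.9592]
```

>>> arm_command(
  moves=[
    [-1,[0,0.008,0.2],0],
    [-1,[0,0.008,0.35],0],
    [-1,[0,0.008,0.42],0],
    [-1,[0,0.008,0.47],0],
    [-1,[0,0.008,0.51],0],
    [-1,[0,0.008,0.54],0],
    [-1,[0,0.008,0.547],0],
    [-1,[0,0.008,0.547],0],
    [-1,[0,0.008,0.547],0],
    [0.4,[0,0.008,0.547],0],
    [0.4,[0,0.008,0.547],0],
    [0.4,[0,0.008,0.547],0],
    [0.4,[0,0.008,0.547],0],
    [0.4,[0,0.008,0.2],0],
    [0.4,[0,0.008,-0.4],0],
    [0.4,[0,0.008,-0.4],0],
    [0.6,[0,0.008,-0.4],0],
    [0.6,[0,0.008,-0.4],0],
  ],
)

```text
time: 36.0
tool_pos: [0.6437, 0.0217, 0.1918]
tool_rot: [0.005, 0.679, 0.734, 0.004]
contact_force: [0.4, -0.5, -0.3]
gripper_width: 0.796
grasp_force: 0.0
```

>>> arm_command(
  moves=[
    [0.6,[-0.67,-0.34,0],0],
    [0.6,[-0.67,-0.34,0],0],
    [0.6,[-0.67,-0.34,0],0],
    [0.6,[-0.67,-0.34,0],0],
    [0.6,[-0.67,-0.34,0],0],
  ],
)

```text
time: 36.42
tool_pos: [0.596, -0.0833, 0.1825]
tool_rot: [-0.001, 0.68, 0.733, -0.0]
contact_force: [0.2, -0.3, 0.6]
gripper_width: 0.8
grasp_force: 0.0
```

>>> arm_command(
  moves=[
    [0.6,[-0.67,-0.34,0],0],
    [0.6,[-0.67,-0.34,0],0],
    [0.6,[-0.67,-0.34,0],0],
    [0.6,[-0.67,-0.34,0],0],
    [0.6,[-0.67,-0.34,0],0],
  ],
)

```text
time: 36.83
tool_pos: [0.5539, -0.1865, 0.1831]
tool_rot: [-0.001, 0.679, 0.734, 0.0]
contact_force: [-0.3, 0.1, -0.2]
gripper_width: 0.799
grasp_force: 0.0
```

>>> arm_command(
  moves=[
    [0.6,[-0.67,-0.34,0],-0.088],
    [0.6,[-0.67,-0.34,0],-0.088],
    [0.6,[-0.67,-0.34,0],-0.088],
    [0.6,[-0.67,-0.34,0],-0.088],
    [0.6,[-0.67,-0.34,0],-0.088],
    [0.6,[-0.67,-0.34,0],-0.088],
    [0.6,[-0.67,-0.34,0],-0.088],
  ],
)

```text
time: 37.42
tool_pos: [0.5119, -0.2892, 0.1835]
tool_rot: [-0.0, 0.453, 0.892, 0.0]
contact_force: [-1.0, 0.5, 0.2]
gripper_width: 0.799
grasp_force: 0.0
```

Run:
```python
from h import *
f=look("both","blue",(.5084,-.2917),.034,rad=.045)
g=manip.grab_frame("scene")
for c,p in dict(white=(.634,.118),red=(.637,.07),yellow=(.64,.022)).items(): print(c,fit(g,"both",c,p,z0=.008,rad=.035))
```

```text
37.47 [ 0.5118 -0.2892  0.1836] yaw 2.202 w 0.797
both blue [ 0.5027 -0.2935  0.6338  0.9538]
go [ 0.013 -0.066  0.997] turn -0.0004
white [0.6337 0.1183 0.0121 0.8015]
red [0.6402 0.0688 0.1657 0.88  ]
yellow [0.6439 0.0207 0.3853 0.8617]
```

Run:
```python
from h import *
for n in("top","scene"):
    print(fit(manip.grab_frame(n),"both","blue",(.5055,-.292),rad=.045))
f=manip.grab_frame("wrist")
m=mask(f,"blue");ys,xs=np.nonzero(m);print(xs.min(),xs.max(),ys.min(),ys.max())
b=proj(f,corners(.5027,-.2935,.6338,"both"));print(np.round(b).tolist())
cv2.imwrite("pics/b.png",cv2.resize(f["frame"][120:300,190:400],None,fx=3,fy=3,interpolation=3)[:,:,::-1])
```

```text
[ 0.5047 -0.2902  0.6357  0.8541]
[ 0.5053 -0.293   0.5356  0.8794]
237 293 166 226
[[293.0, 167.0], [237.0, 167.0], [239.0, 221.0], [293.0, 221.0], [293.0, 167.0], [236.0, 167.0], [238.0, 222.0], [293.0, 222.0], [284.0, 185.0], [243.0, 185.0], [244.0, 224.0], [284.0, 224.0]]
```

View pics/b.png

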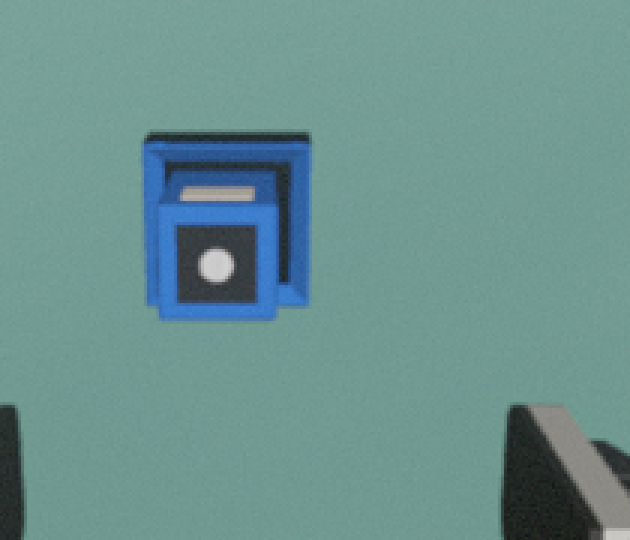

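>>> arm_command(
  moves=[
    [0.6,[0.013,-0.066,0.6],0],
    [0.6,[0.013,-0.066,0.9],0],
    [0.6,[0.013,-0.066,0.997],0],
    [0.6,[0.013,-0.066,0.997],0],
    [0.6,[0.013,-0.066,0.997],0],
    [0.6,[0.013,-0.066,0.997],0],
    [-1,[0.013,-0.066,0.997],0],
    [-1,[0.013,-0.066,0.997],0],
    [-1,[0.013,-0.066,0.997],0],
    [-1,[0.013,-0.066,0.997],0],
    [-1,[0.013,-0.066,0.997],0],
    [-1,[0.013,-0.066,0.9],0],
    [-1,[0.013,-0.066,0.7],0],
    [-1,[0.013,-0.066,0.4],0],
    [-1,[0.013,-0.066,0.4],0],
    [-1,[0.013,-0.066,0.4],0],
  ],
)

```text
time: 39.0
tool_pos: [0.5046, -0.2968, 0.1295]
tool_rot: [0.005, 0.453, 0.892, -0.001]
contact_force: [-1.2, -1.0, -0.7]
gripper_width: 0.512
grasp_force: 61.7
```

>>> arm_command(
  moves=[
    [-1,[0.2,0.4,0],0],
    [-1,[0.44,0.905,0],0],
    [-1,[0.44,0.905,0],0],
    [-1,[0.44,0.905,0],0],
    [-1,[0.44,0.905,0],0],
    [-1,[0.44,0.905,0],0],
  ],
)

```text
time: 39.5
tool_pos: [0.5723, -0.1599, 0.1226]
tool_rot: [-0.001, 0.451, 0.892, -0.0]
contact_force: [0.1, -1.2, -1.6]
gripper_width: 0.51
grasp_force: 62.3
```

>>> arm_command(
  moves=[
    [-1,[0.2,0.4,0],0.0887],
    [-1,[0.44,0.905,0],0.0887],
    [-1,[0.44,0.905,0],0.0887],
    [-1,[0.44,0.905,0],0.0887],
    [-1,[0.44,0.905,0],0.0887],
    [-1,[0.44,0.905,0],0.0887],
    [-1,[0.44,0.905,0],0.0887],
    [-1,[0.44,0.905,0],0.0887],
  ],
)

```text
time: 40.17
tool_pos: [0.6425, -0.0295, 0.1233]
tool_rot: [-0.0, 0.681, 0.733, -0.001]
contact_force: [0.1, 0.9, -0.9]
gripper_width: 0.509
grasp_force: 62.5
```

Run:
```python
from h import *
f=manip.grab_frame("wrist");s=manip.state();print(s["tool_pos"],yaw(),s["gripper_width"],s["contact_force"])
print("go slot3",go(.6437,-.0268,.0435),turn(.0725))
z0=s["tool_pos"][2]-.034
print(fit(f,"both","blue",s["tool_pos"][:2],z0=z0,rad=.045))
for c,p in dict(white=(.634,.118),red=(.637,.07),yellow=(.64,.022)).items(): print(c,fit(f,"both",c,p,z0=.008,rad=.045))
```

```text
[ 0.64258796 -0.02956276  0.12347048] 1.6439874500510308 0.5052698400046491 [-0.3407897  -0.0157874  -1.84527156]
go slot3 [0.018 0.009 0.533] 0.0001
[ 0.6428 -0.0288  0.0684  0.8361]
white [ 0.636   0.0933 -0.7084  0.5537]
red [0.6383 0.0697 0.074  0.9729]
yellow [0.6422 0.0234 0.077  0.9813]
```

>>> arm_command(
  moves=[
    [-1,[0.01,0.004,0.2],0],
    [-1,[0.01,0.004,0.35],0],
    [-1,[0.01,0.004,0.42],0],
    [-1,[0.01,0.004,0.47],0],
    [-1,[0.01,0.004,0.51],0],
    [-1,[0.01,0.004,0.54],0],
    [-1,[0.01,0.004,0.545],0],
    [-1,[0.01,0.004,0.545],0],
    [-1,[0.01,0.004,0.545],0],
    [0.4,[0.01,0.004,0.545],0],
    [0.4,[0.01,0.004,0.545],0],
    [0.4,[0.01,0.004,0.545],0],
    [0.4,[0.01,0.004,0.545],0],
    [0.4,[0.01,0.004,0.2],0],
    [0.4,[0.01,0.004,-0.4],0],
    [0.4,[0.01,0.004,-0.4],0],
    [0.4,[0.01,0.004,-0.4],0],
    [0.4,[0.01,0.004,-0.4],0],
  ],
)

```text
time: 41.72
tool_pos: [0.6474, -0.0271, 0.1917]
tool_rot: [0.005, 0.68, 0.733, 0.003]
contact_force: [0.5, -1.5, 1.1]
gripper_width: 0.697
grasp_force: 0.0
```

>>> arm_command(
  moves=[
    [0.4,[-1,0,0],0],
    [0.4,[-1,0,0],0],
    [0.4,[-1,0,0],0],
    [0.4,[-1,0,0],0],
    [0.4,[-1,0,0],0],
    [0.4,[-1,0,0],0],
  ],
)

```text
time: 42.22
tool_pos: [0.6541, -0.1772, 0.1821]
tool_rot: [-0.001, 0.681, 0.732, -0.0]
contact_force: [0.4, 0.2, 0.4]
gripper_width: 0.698
grasp_force: 0.0
```

>>> arm_command(
  moves=[
    [0.4,[-0.2,0,0],0],
    [0.4,[-0.2,0,0],0],
    [0.4,[-0.2,0,0],0],
    [0.4,[-0.2,0,0],0],
  ],
)

```text
time: 42.55
tool_pos: [0.6568, -0.2045, 0.1832]
tool_rot: [-0.001, 0.68, 0.733, 0.0]
contact_force: [1.1, 0.2, 0.8]
gripper_width: 0.699
grasp_force: 0.0
```

Run:
```python
from h import *
f=manip.grab_frame("wrist");s=manip.state();print(s["tool_pos"],yaw())
h,sa,v=cv2.split(cv2.cvtColor(f["frame"],cv2.COLOR_RGB2HSV))
m=((h>=5)&(h<20)&(sa>130)&(v>80)).astype(np.uint8)
n,l,st,c=cv2.connectedComponentsWithStats(m);i=1+st[1:,4].argmax();x,y,w,hh,_=st[i];print(st[i])
# camera foot is +y of rib: near (+y) face shows upward in image; top face is the lower part
X=back(f,[(x,y+hh),(x+w,y+hh)],.064);print("top -y edge",np.round(X,4))
print(np.round(back(f,[(x,y),(x+w,y)],.030),4))
R=back(f,[(x+w/2,y+hh)],.064)[0]; 
print("go",go(R[0]-.006*.0725,R[1]+.006,.058))
for k,p in dict(blue=(.6437,-.027),yellow=(.641,.022)).items(): print(k,fit(f,"both",k,p,z0=.008,rad=.045))
```

```text
[ 0.65691607 -0.20441039  0.18337161] 1.6460710694520109
[ 255  199   44   26 1110]
top -y edge [[ 0.6417 -0.2156  0.064 ]
 [ 0.6732 -0.2132  0.064 ]]
[[ 0.6389 -0.2049  0.03  ]
 [ 0.6742 -0.2022  0.03  ]]
go [-0.027 -0.002  0.836]
blue None
yellow None
```

>>> arm_command(
  moves=[
    [0.4,[-0.027,-0.002,0.4],0],
    [0.4,[-0.027,-0.002,0.75],0],
    [0.4,[-0.027,-0.002,0.836],0],
    [0.4,[-0.027,-0.002,0.836],0],
    [0.4,[-0.027,-0.002,0.836],0],
    [0.4,[-0.027,-0.002,0.836],0],
    [-1,[-0.027,-0.002,0.836],0],
    [-1,[-0.027,-0.002,0.836],0],
    [-1,[-0.027,-0.002,0.836],0],
    [-1,[-0.027,-0.002,0.836],0],
    [-1,[-0.027,-0.002,0.836],0],
    [-1,[-0.027,-0.002,0.836],0],
    [-1,[-0.027,-0.002,0.836],0],
  ],
)

```text
time: 43.68
tool_pos: [0.6568, -0.2113, 0.063]
tool_rot: [0.0, 0.68, 0.733, -0.001]
contact_force: [-10.1, 0.1, 10.8]
gripper_width: 0.358
grasp_force: 60.8
```

>>> arm_command(
  moves=[
    [-1,[0.08,0,0],0],
    [-1,[0.16,0,0],0],
    [-1,[0.24,0,0],0],
    [-1,[0.32,0,0],0],
    [-1,[0.4,0,0],0],
    [-1,[0.48,0,0],0],
    [-1,[0.56,0,0],0],
    [-1,[0.6,0,0],0],
    [-1,[0.63,0,0],0],
    [-1,[0.66,0,0],0],
    [-1,[0.66,0,0],0],
    [-1,[0.66,0,0],0],
  ],
)

```text
time: 44.68
tool_pos: [0.6496, -0.112, 0.063]
tool_rot: [0.0, 0.68, 0.733, -0.001]
contact_force: [-10.5, -0.0, 12.0]
gripper_width: 0.364
grasp_force: 61.0
```

Run:
```python
from h import *
f=manip.grab_frame("wrist");s=manip.state();print(s["tool_pos"],yaw(),s["gripper_width"],s["contact_force"])
for c,p in dict(white=(.634,.118),red=(.637,.07),yellow=(.64,.022),blue=(.6437,-.027)).items(): print(c,fit(f,"both",c,p,z0=.008,rad=.035))
```

```text
[ 0.64963736 -0.11204873  0.06299521] 1.6451061632066692 0.3619592639088843 [-10.59352115  -1.05657453  12.17082853]
white None
red None
yellow None
blue [ 0.6455 -0.0265  0.0737  0.9265]
```

>>> arm_command(
  moves=[
    [-1,[0.02,0,0],0],
    [-1,[0.04,0,0],0],
    [-1,[0.06,0,0],0],
    [-1,[0.075,0,0],0],
    [-1,[0.09,0,0],0],
    [-1,[0.1,0,0],0],
    [-1,[0.1,0,0],0],
  ],
)

```text
time: 45.32
tool_pos: [0.6486, -0.0985, 0.063]
tool_rot: [0.001, 0.68, 0.733, -0.002]
contact_force: [-10.6, -4.2, 10.5]
gripper_width: 0.356
grasp_force: 60.8
```

>>> arm_command(
  moves=[
    [-1,[0.01,0,0],0],
    [-1,[0.015,0,0],0],
    [-1,[0.02,0,0],0],
    [-1,[0.02,0,0],0],
  ],
)

```text
time: 45.65
tool_pos: [0.6485, -0.0963, 0.0631]
tool_rot: [0.002, 0.68, 0.733, -0.002]
contact_force: [-10.7, -8.1, 10.3]
gripper_width: 0.359
grasp_force: 60.8
```

>>> arm_command(
  moves=[
    [-1,[0.01,0,0],0],
    [-1,[0.02,0,0],0],
    [-1,[0.02,0,0],0],
    [-1,[0.02,0,0],0],
  ],
)

```text
time: 45.98
tool_pos: [0.6483, -0.094, 0.0631]
tool_rot: [0.002, 0.68, 0.733, -0.003]
contact_force: [-10.1, -9.6, 9.7]
gripper_width: 0.361
grasp_force: 60.7
```

>>> arm_command(
  moves=[
    [-1,[0.01,0,0],0],
    [-1,[0.02,0,0],0],
    [-1,[0.02,0,0],0],
    [-1,[0.02,0,0],0],
  ],
)

```text
time: 46.32
tool_pos: [0.6483, -0.0939, 0.0631]
tool_rot: [0.004, 0.68, 0.733, -0.004]
contact_force: [-9.0, -18.3, 8.2]
gripper_width: 0.358
grasp_force: 60.4
```

Run:
```python
from h import *
f=manip.grab_frame("wrist");s=manip.state();print(s["tool_pos"],s["contact_force"])
for c,p in dict(white=(.634,.118),red=(.637,.072),yellow=(.64,.026),blue=(.6437,-.021)).items(): print(c,fit(f,"both",c,p,z0=.008,rad=.035))
```

```text
[ 0.64830598 -0.0938692   0.06308711] [ -9.68440882 -16.64542427   7.5591397 ]
white None
red None
yellow [0.6415 0.0305 0.0741 0.6859]
blue [ 0.6447 -0.0159  0.0757  0.962 ]
```

>>> arm_command(
  moves=[
    [0.3,[0,0,0],0],
    [0.3,[0,0,0],0],
    [0.3,[0,0,0],0],
    [0.3,[0,0,0],0],
    [0.3,[0,0,-0.3],0],
    [0.3,[0,0,-0.7],0],
    [0.3,[0,0,-1],0],
    [0.3,[0,0,-1],0],
    [0.3,[0,0,-1],0],
  ],
)

```text
time: 47.12
tool_pos: [0.652, -0.0877, 0.2184]
tool_rot: [0.006, 0.68, 0.733, 0.004]
contact_force: [-0.0, 1.2, 1.9]
gripper_width: 0.65
grasp_force: 0.0
```

>>> arm_command(
  moves=[
    [0.3,[0.2,-0.3,0],0],
    [0.3,[0.2,-0.3,0],0],
    [0.3,[0.2,-0.3,0],0],
    [0.3,[0.2,-0.3,0],0],
    [0.3,[0.2,-0.3,0],0],
    [0.3,[0.2,-0.3,0],0],
  ],
)

```text
time: 47.62
tool_pos: [0.6018, -0.0612, 0.209]
tool_rot: [0.0, 0.681, 0.733, 0.0]
contact_force: [-0.0, -0.3, -0.1]
gripper_width: 0.65
grasp_force: 0.0
```

Run:
```python
from h import *
f=manip.grab_frame("wrist");s=manip.state();print(s["tool_pos"],s["contact_force"],s["time"],np.abs(s["joint_vel"]).max())
a=.0725;uy=np.array([-np.sin(a),np.cos(a)]);F=np.array([.631,.1447])
for c,p in dict(white=(.634,.122),red=(.6363,.076),yellow=(.6397,.0302),blue=(.643,-.0157)).items():
    r=fit(f,"both",c,p,z0=.008,rad=.035)
    if r is not None:
        d=r[:2]-F;print(c,r,"y_stop",round(d@uy,4),"x_rack",round(d@[np.cos(a),np.sin(a)],4))
h,sa,v=cv2.split(cv2.cvtColor(f["frame"],cv2.COLOR_RGB2HSV))
m=((h>=5)&(h<20)&(sa>130)&(v>80)).astype(np.uint8);n,l,st,_=cv2.connectedComponentsWithStats(m)
if n>1:
    x,y,w,hh,_=st[1+st[1:,4].argmax()];print("rib",np.round(back(f,[(x+w/2,y+hh)],.064)[0],4))
t=manip.grab_frame("scene")
for k in("spool","meter","driver"):print(k,[np.round(d["extent"]).tolist() for d in manip.search_frame(t,k)[:1]])
```

```text
[ 0.60175074 -0.0612495   0.20897   ] [ 0.09380757  0.12639421 -0.02372739] 47.6667 0.002715545906805346
red [0.6379 0.0688 0.0689 0.8665] y_stop -0.0762 x_rack 0.0014
yellow [0.6411 0.0295 0.0755 0.9932] y_stop -0.1156 x_rack 0.0017
blue [ 0.6445 -0.0165  0.0744  0.9706] y_stop -0.1618 x_rack 0.0018
rib [ 0.6478 -0.0977  0.064 ]
spool []
meter [[385.0, 322.0, 476.0, 391.0]]
driver [[203.0, 251.0, 268.0, 293.0]]
```

>>> arm_command(
  moves=[
    [0.3,[0.9,0,0],0],
    [0.3,[0.9,0,0],0],
    [0.3,[0.9,0,0],0],
    [0.3,[0.9,0,0],0],
    [0.3,[0.9,0,0],0],
    [0.3,[0.9,0,0],0],
  ],
)

```text
time: 48.37
tool_pos: [0.5911, 0.0738, 0.2086]
tool_rot: [0.0, 0.68, 0.733, -0.0]
contact_force: [0.1, -0.4, -0.2]
gripper_width: 0.652
grasp_force: 0.0
```

Run:
```python
from h import *
f=manip.grab_frame("wrist")
a=.0725;uy=np.array([-np.sin(a),np.cos(a)]);F=np.array([.631,.1447])
for c,p in dict(white=(.634,.122),red=(.6363,.076),yellow=(.6397,.0302)).items():
    for k,z in(("both",.008),("relay",.014)):
        r=fit(f,k,c,p,z0=z,rad=.034 if c=="white" else .04)
        d=r[:2]-F;print(c,k,r,"y_stop",round(d@uy,4),"x_rack",round(d@[np.cos(a),np.sin(a)],4))
h,s,v=cv2.split(cv2.cvtColor(f["frame"],cv2.COLOR_RGB2HSV))
# dark label centre of the white relay
uv=proj(f,[.634,.122,.062])[0].astype(int);print(uv)
w=np.zeros_like(v);w[uv[1]-35:uv[1]+35,uv[0]-35:uv[0]+35]=1
for c,p in dict(white=(.634,.122),red=(.6363,.076)).items():
    q=proj(f,[*p,.062])[0].astype(int);W=v[q[1]-16:q[1]+17,q[0]-16:q[0]+17]<70
    n,l,st,ce=cv2.connectedComponentsWithStats(W.astype(np.uint8));i=1+st[1:,4].argmax()
    b=st[i];print(c,b,np.round(back(f,[(q[0]-16+b[0]+b[2]/2,q[1]-16+b[1]+b[3]/2)],.062),4))
s=manip.state();print(s["time"])
```

```text
white both [0.6341 0.1226 0.0282 0.6728] y_stop -0.0223 x_rack 0.0015
white relay [0.6421 0.1235 0.5495 0.4791] y_stop -0.0219 x_rack 0.0095
red both [0.6375 0.0755 0.0751 0.9472] y_stop -0.0695 x_rack 0.0015
red relay [0.6372 0.0781 0.003  0.7442] y_stop -0.0669 x_rack 0.0014
yellow both [0.6413 0.029  0.0651 0.8947] y_stop -0.1161 x_rack 0.0019
yellow relay [ 0.6365  0.0321 -0.1058  0.8066] y_stop -0.1127 x_rack -0.0027
[338 144]
white [4 9 1 1 1] [[0.6242 0.1262 0.062 ]]
red [ 8 24 11  4 19] [[0.6348 0.0681 0.062 ]]
48.4167
```

```bash
python3 -c "
from plant import manip
print(manip.job_done())"
```

```text
the job is handed in; nothing more can be done
None
```

I plugged all four relays into their own carriers and loaded them against the stop in the order white, red, yellow, blue. I slid the clamp up until it bore on the blue carrier with about 18 N, and handed the job in at about 48 s. The final wrist-camera fits put red, yellow and blue within tolerance; white, partly lost against the white rack, fitted only roughly but in the right place. The meter and driver had not moved; the spool was not found in the last scene picture, though the arm never came near it. The hand-in returned no verdict.

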